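# Load the kit turntable and clip down its cup lid

### The arm

A 6-joint arm with a two-finger parallel gripper is mounted at the origin on a cart in front of the work surface, level with it; the furniture and walls round the work are solid. World frame = base frame: x ahead of the robot, y to its left, z up, the work surface at z = 0. Lengths are in m, angles in rad, forces in N, time in s.
With the tool pointing down it reaches from about 0.275 to 0.825 m from the base axis. Payload 5.2 kg.
Tool frame: the origin (TCP) lies at the very end of the fingers, on their centre line; the grasp point (between the pads) lies 19 mm behind it; z points along the fingers, y is the line along which they close (so a half turn about z gives the same grasp; the last joint's range is limited). The gripper opens to 93 mm and grips with 3 to 60 N. Pads are 15 mm wide; open, the fingers measure 128 mm over their backs; the gripper's body (75 mm by 188 mm) begins 65 mm behind the grasp point.
Start: joints at [1.057, 0.259, 1.535, -0, 1.348, -0.203], TCP at [0.168, 0.524, 0.219] pointing down, gripper open.
Joint ranges: [-3.14, 3.14], [-0.91, 2.08], [0.19, 2.58], [-1.22, 4.36], [0.22, 2.71], [-3.12, 3.12]. Speed limits (rad/s): [2.57, 2.57, 3.14, 3.14, 3.14, 3.14].

### API

Orientations are given as [roll, pitch, yaw] about the fixed x, y, z axes, in that order (R = Rz(yaw) Ry(pitch) Rx(roll)).
In Python, from plant import manip, optics, workorder gives the robot as it stands.
- The arm moves only by the tool arm_command, never from a script. Its argument "steps" is a list of rows, each an object of numbers: "dx", "dy", "dz": the shift along the tool's x, y, z in cm; "wx", "wy", "wz": the turn, a rotation vector about the tool's x, y, z in degrees. A call has 1 to 10 rows; each row shifts and turns the commanded pose from where the row before left it, along the tool's axes as they then stand; what a row does not reach is not made up. A row lasts 1/12 s, in which the tool goes at most 41.7 mm and 7.16 degrees, less where a joint would pass 70% of its speed; a pose out of reach is approached as far as the arm can. A call with a gripper value outside its range is refused whole. "jaw" is the closure, from 0 (fully open) to 1 (shut), set as the call begins (left out, the last holds). The fingers move at their own pace and stop on an object; "newtons" is the grip in N (left out, the last holds). Time passes only in rows, so rows that do not move let the fingers close. It gives the time, the measured TCP pose, the force, the opening and the grip force at its end, in the units of the state.
- manip.observe(): the state, without advancing time (a new reading comes with each control period).
- optics.capture(name): name is "scene" or "top" or "wrist"; returns a dict with "frame" (384x512x3 uint8, red, green, blue), "camera_matrix" (3x3 intrinsics, pixels), "camera_from_world" (4x4, takes a point from world to camera coordinates). Camera axes: x right, y down, z forward; pixel columns grow to the right and rows downward; lengths in m; the calibration is good to about 2 mm. A picture is of the moment at which its call begins. There is no depth.
- workorder.sign_off(): hands the job in; it is judged then, once.
The state is a dict: "t": time; "qpos": joint angles; "dq": joint speeds; "effort": joint torques, N m; "tool_pos": TCP position; "tcp_rot": TCP orientation; "force": force on the tool from outside, world axes, zero at the start; "moment": the same for the moment, N m; "width": opening from 0.0 (shut) to 1.0 (fully open); "grasp_force": force on a finger pad.
Only numpy, scipy, OpenCV 4.12 (cv2) and the standard library are available. Lean on these libraries where they do the work, as an engineer would, in place of code of your own. Each camera call takes 0.05 s, during which the arm holds its last target. There are 200 camera calls.

### The job

Get the kit turntable ready: lay each of the kit things lying on the open board between the turntable and the hammer flat on the mark of its own colour, centred on the cross and with its length along the long radial stripe (red probe on red, yellow carton on yellow, dark pendant on black; some may be missing). Put the lid on the cup in the middle with its handle bar in line with the green line, pushed fully home, and then fold all four orange clips down flat over the lid's rim. The turntable turns freely: do not let it spin, and leave its green line at the fixed green pointer; leave the tape roll and the pliers alone.

Things in the scene. Friction and masses are not known exactly. Their poses are not given: they have to be found in the camera images.
- stand: fixed dark steel foot of the turntable; origin on the turntable's axis at worktop height; a block 14x22 mm, 30 mm high, with a green top (the fixed pointer) stands 189 mm out along its +x. Note: a gantry crossbar runs overhead along y at x = 0.58, underside 0.55 m above the worktop: beyond x = 0.5 keep the wrist low or lean it back towards the robot (as for the two far clips)
- plate (a point): round white-faced aluminium turntable, 340 mm diameter, turning almost freely (bearing friction about 0.012 N m, no stop, no spring); this point is the centre of its top face, 30 mm above the worktop, z up; x points along its green rim line. In its centre a grey round cup, 98 mm outside and 91 mm inside diameter, rim 18 mm above the top face, holding small copper parts (fixed, below the lid). Four orange clips stand round the cup.
- turntable (a joint): turn of the turntable on its foot (rad, counter-clockwise from above positive); 0 = green line exactly at the fixed green pointer; it starts within 0.04 of that
- knob (a point): black upright finger knob on the turntable for turning it by hand, 14 mm diameter, 22 mm high, 110 mm from the axis along the turntable's +x; this point is on its axis, 12 mm above the top face
- lid: loose round lid of the cup, 98 mm diameter; origin at the centre of the underside of its spigot (84 mm diameter, 6 mm deep), z up; above the spigot a blue disc 4 mm thick whose top is 10 mm above the origin; on it a black handle bar 40 mm long (along x), 14 mm wide (along y), its top 34 mm above the origin; green stripes prolong the bar to the rim. Seated on the cup, its origin is 12 mm above the turntable's top face. About 120 g
- probe: red test probe, 104 mm long (along x), 16x16 mm, origin at the centre of its underside; may be absent
- carton: small yellow and white carton, 58 mm (x) by 75 mm (y, its length) by 30 mm high, origin at the centre of its underside; may be absent
- pendant: dark handheld pendant with coloured buttons, 105 mm long (along x), 44 mm wide (tapering in a little), 18 to 20 mm high, origin at the centre of its underside; may be absent
- tape: bystander: roll of masking tape lying flat, 96 mm diameter, 24 mm high
- pliers: bystander: red-handled pliers, 153 mm long
- mark_red (a point): centre of the red cross painted on the turntable's top face, 110 mm from the axis at 45 degrees counter-clockwise from the green line; x points radially outward along the mark's long stripe (8 mm wide, 59 to 167 mm from the axis), z up; place of the probe
- mark_yellow (a point): centre of the yellow cross painted on the turntable's top face, 110 mm from the axis at 225 degrees counter-clockwise from the green line; x points radially outward along the mark's long stripe (8 mm wide, 59 to 167 mm from the axis), z up; place of the carton
- mark_black (a point): centre of the black cross painted on the turntable's top face, 110 mm from the axis at 315 degrees counter-clockwise from the green line; x points radially outward along the mark's long stripe (8 mm wide, 59 to 167 mm from the axis), z up; place of the pendant
- clip_1 (a joint): orange clip flap 1 beside the cup, towards the green line (+x of the turntable): 0 = open, leaning 20 degrees outward from upright; grows as it folds inward; 1.92 = stop, lying level over the lid's rim. It stays where it is left (hinge friction 0.02 N m, about 1 N at its end)
- hinge_1 (a point): middle of the hinge pin of clip flap 1, 57 mm from the axis and 27 mm above the turntable's top face; x points radially outward, the pin lies along y. The flap is a plate 24 mm long from the pin, 22 mm wide, 4 mm thick; the steel post under the pin is 8 mm thick (radially) and 24 mm wide
- clip_2 (a joint): orange clip flap 2 beside the cup, a quarter turn counter-clockwise from above (+y): 0 = open, leaning 20 degrees outward from upright; grows as it folds inward; 1.92 = stop, lying level over the lid's rim. It stays where it is left (hinge friction 0.02 N m, about 1 N at its end)
- hinge_2 (a point): middle of the hinge pin of clip flap 2, 57 mm from the axis and 27 mm above the turntable's top face; x points radially outward, the pin lies along y. The flap is a plate 24 mm long from the pin, 22 mm wide, 4 mm thick; the steel post under the pin is 8 mm thick (radially) and 24 mm wide
- clip_3 (a joint): orange clip flap 3 beside the cup, opposite the green line (-x): 0 = open, leaning 20 degrees outward from upright; grows as it folds inward; 1.92 = stop, lying level over the lid's rim. It stays where it is left (hinge friction 0.02 N m, about 1 N at its end)
- hinge_3 (a point): middle of the hinge pin of clip flap 3, 57 mm from the axis and 27 mm above the turntable's top face; x points radially outward, the pin lies along y. The flap is a plate 24 mm long from the pin, 22 mm wide, 4 mm thick; the steel post under the pin is 8 mm thick (radially) and 24 mm wide
- clip_4 (a joint): orange clip flap 4 beside the cup, at -y: 0 = open, leaning 20 degrees outward from upright; grows as it folds inward; 1.92 = stop, lying level over the lid's rim. It stays where it is left (hinge friction 0.02 N m, about 1 N at its end)
- hinge_4 (a point): middle of the hinge pin of clip flap 4, 57 mm from the axis and 27 mm above the turntable's top face; x points radially outward, the pin lies along y. The flap is a plate 24 mm long from the pin, 22 mm wide, 4 mm thick; the steel post under the pin is 8 mm thick (radially) and 24 mm wide
Not all that is in view belongs to the job. Of the things shaped like the carton, the yellow one is meant.

How it is judged:
On the way, in this order (a step that is already met when the one before it is completed fails the run):
1. the lid sits fully home on the cup, its handle bar in line with the green line (horizontal distance between lid and plate below 0.006 m and z of lid in the frame of plate below 0.016 m and angle between the x axis of lid and the x axis of plate, either way round below 0.2 rad and angle between lid's own z axis and vertical below 0.08 rad), for 0.2 s.
2. all four clips are folded down over the lid (all of step 1 and value of joint each of clip_1, clip_2, clip_3, clip_4 above 1.75 rad), for 0.2 s.
At the end, for the whole second after the job is handed in: Things lie flat and still on their colour's mark: 12 mm across, 20 mm along, length within 0.2 rad of the stripe; lid home: 6 mm, under 16 mm above the top face, bar within 0.2 rad of the green line; clips past 1.75 rad; turntable within 0.15 rad of the pointer (all of step 2 and value of joint turntable between -0.15 and 0.15 rad and linear speed of each of lid, probe, carton, pendant below 0.02 m/s and y of probe in the frame of mark_red between -0.012 and 0.012 m and x of probe in the frame of mark_red between -0.02 and 0.02 m and z of probe in the frame of mark_red between -0.006 and 0.006 m and angle between each of probe, carton, pendant's own z axis and vertical below 0.15 rad and angle between the x axis of probe and the x axis of mark_red, either way round below 0.2 rad and y of carton in the frame of mark_yellow between -0.012 and 0.012 m and x of carton in the frame of mark_yellow between -0.02 and 0.02 m and z of carton in the frame of mark_yellow between -0.006 and 0.006 m and angle between the y axis of carton and the x axis of mark_yellow, either way round below 0.2 rad and y of pendant in the frame of mark_black between -0.012 and 0.012 m and x of pendant in the frame of mark_black between -0.02 and 0.02 m and z of pendant in the frame of mark_black between -0.006 and 0.006 m and angle between the x axis of pendant and the x axis of mark_black, either way round below 0.2 rad); the robot touches nothing.
It fails at once if the turntable is spun more than 0.8 rad away from the pointer (value of joint turntable above 0.8 rad or value of joint turntable below -0.8 rad).
It fails at once if a bystander (tape roll, pliers) is moved more than 30 mm (distance of any of tape, pliers from where it was at the start of the episode above 0.03 m).
Of probe, carton, pendant only 2 to 3 are there at a start; the rules pass over those that are not, and their reading is None.
At some moment in a run one of probe, carton, pendant may be knocked a few centimetres aside while the robot is not near it.
Once in a run the grip may slacken for a moment while it holds something.
It also fails if it takes over 210 s, if anything falls off the work surface, if the arm or the gripper's body presses on something with over 40 N, if the wrist force passes 120 N, or if a joint passes its speed limit or range.

## Working session

There is one attempt and no reset: what is moved stays moved. The work goes in short steps, Python scripts to look and compute and a tool call to move; the robot and the scene stay as the last step left them, time stands still between calls to the robot, and variables do not carry over. Pictures are saved under pics/ and viewed, at most 14 in all, crops included, and the job is handed in when it is done.

Besides the shell and the picture viewer there is one more tool, called after ">>>" in YAML: its name, and indented under it one key for each argument. arm_command: Moves the arm, as the interface text tells. Its arguments: {"type":"object","properties":{"steps":{"type":"array","items":{"type":"object","properties":{"dx":{"type":"number"},"dy":{"type":"number"},"dz":{"type":"number"},"wx":{"type":"number"},"wy":{"type":"number"},"wz":{"type":"number"}}}},"jaw":{"type":"number"},"newtons":{"type":"number"}},"required":["steps"]}

```bash
ls; mkdir -p pics; cat > h.py <<'E'
import numpy as np, cv2
from plant import manip, optics, workorder
from scipy.spatial.transform import Rotation as R
def cap(n,save=None):
    c=optics.capture(n); 
    if save: cv2.imwrite(f'pics/{save}.png',c['frame'][:,:,::-1])
    return c
def ray(c,uv,z):
    K=np.array(c['camera_matrix']);T=np.array(c['camera_from_world']);uv=np.atleast_2d(uv).astype(float)
    d=np.c_[uv,np.ones(len(uv))]@np.linalg.inv(K).T@T[:3,:3]
    o=-T[:3,:3].T@T[:3,3]
    return o+d*((z-o[2])/d[:,2])[:,None]
def proj(c,P):
    K=np.array(c['camera_matrix']);T=np.array(c['camera_from_world']);P=np.atleast_2d(P)
    q=(P@T[:3,:3].T+T[:3,3])@K.T
    return q[:,:2]/q[:,2:]
E
python3 - <<'E'
from h import *
for n in ['scene','top']:
    c=cap(n,n+'0'); T=np.array(c['camera_from_world']); print(n,-T[:3,:3].T@T[:3,3],T[2,:3], c['camera_matrix'][0][0])
s=manip.observe(); print(s)
E
```

```text
pics
scene [-0.06975119 -0.39751703  0.92919613] [ 0.53716327  0.31816788 -0.78116888] 374.42103701693526
top [ 0.37602293 -0.0304752   1.6477816 ] [ 0.09665583  0.00482206 -0.99530618] 440.34793161516643
{'t': 0.1, 'qpos': array([ 1.05721669e+00,  2.59241275e-01,  1.53593433e+00,  1.65511084e-05,
        1.34802294e+00, -2.02803449e-01]), 'dq': array([-0.00088174,  0.00103463, -0.00468915, -0.00096201,  0.00134203,
       -0.00140678]), 'effort': array([ 5.59218261e-04, -4.38213015e+01, -2.84640652e+01,  7.18742609e-02,
        3.63089447e-02, -7.17526314e-05]), 'tool_pos': array([0.1679214 , 0.52323419, 0.21793215]), 'tcp_rot': array([-3.14002292e+00, -3.39258372e-04,  2.83081253e+00]), 'force': array([-0.42321519, -0.07722378, -0.72411453]), 'moment': array([ 0.0452661 ,  0.01162078, -0.04208786]), 'grasp_force': 0.0, 'width': 0.9995315808815441}
```

View pics/scene0.png

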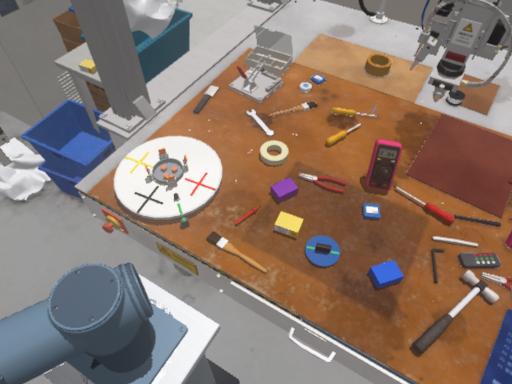

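View pics/top0.png

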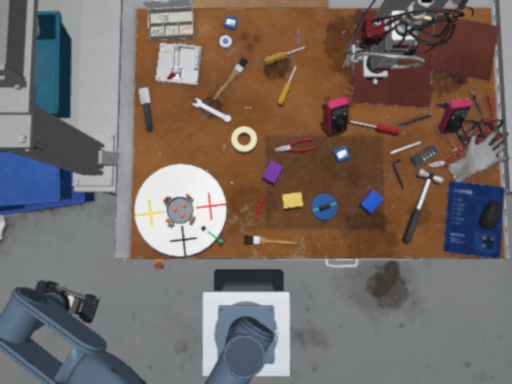

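The scene view shows the turntable at (168,177), lid (322,250), yellow carton (289,225), red probe (247,215), and a dark button thing at (480,260) by the hammer. The top view shows the turntable (181,210), probe (260,209), carton (292,200), lid (323,206), and the dark thing (424,155).

```bash
python3 - <<'E'
from h import *
t=cv2.imread('pics/top0.png'); s=cv2.imread('pics/scene0.png')
a=cv2.resize(t[150:270,125:225],None,fx=4,fy=4,interpolation=3)
a2=cv2.resize(s[235:310,430:512],(400,366),interpolation=3)
b=cv2.resize(t[140:180,400:450],(400,320),interpolation=3)
W=np.zeros((480,800,3),np.uint8);W[:480,:400]=a; W[:240,400:640]=cv2.resize(a2,(240,240)); W[240:480,400:700]=cv2.resize(b,(300,240)); 
cv2.imwrite('pics/z1.png',W)
c=cap('top')
def blob(mask,z,name):
    n,l,st,ce=cv2.connectedComponentsWithStats(mask.astype(np.uint8))
    for i in range(1,n):
        if st[i,4]>15:
            p=cv2.findContours((l==i).astype(np.uint8),0,2)[0][0]
            pts=np.argwhere(l==i)[:,::-1]
            w=ray(c,pts,z)[:,:2]; m=w.mean(0); u,sv,v=np.linalg.svd(w-m,full_matrices=False)
            e=(w-m)@v.T
            print(name,ce[i].round(1),m.round(4),'ang',np.degrees(np.arctan2(v[0,1],v[0,0])).round(1),'ext',np.ptp(e,axis=0).round(3))
hsv=cv2.cvtColor(c['frame'],cv2.COLOR_RGB2HSV).astype(int); H,S,V=hsv[...,0],hsv[...,1],hsv[...,2]
roi=np.zeros(H.shape,bool); roi[150:262,125:390]=1
blob(roi&((H<8)|(H>172))&(S>150)&(V>80),.01,'red')
blob(roi&(H>20)&(H<34)&(S>110)&(V>120),.03,'yel')
blob(roi&(H>95)&(H<115)&(S>130)&(V>60),.01,'blue')
blob(roi&(H>45)&(H<85)&(S>90)&(V>60),.03,'green')
blob(roi&(S<50)&(V>180),.03,'white')
blob(roi&(H>8)&(H<=18)&(S>150)&(V>170),.06,'or')
print(ray(c,[[424,155],[424,175],[410,240],[246,330]],.02))
E
```

```text
red [298.4 150.4] [ 0.6717 -0.2002] ang -89.0 ext [0.06  0.005]
red [258.7 208.8] [ 0.4519 -0.0499] ang 164.0 ext [0.086 0.013]
yel [291.8 200.1] [ 0.483  -0.1714] ang -84.9 ext [0.073 0.053]
yel [150.  212.3] [0.4388 0.3498] ang -177.1 ext [0.026 0.022]
blue [340.  156.3] [ 0.6487 -0.3561] ang -124.2 ext [0.056 0.04 ]
blue [371.  201.3] [ 0.4793 -0.4678] ang 141.0 ext [0.076 0.053]
blue [323.7 206.5] [ 0.4603 -0.2916] ang -172.3 ext [0.094 0.091]
white [341.6 153.4] [ 0.6563 -0.3583] ang 115.2 ext [0.034 0.022]
white [179.8 208.5] [0.453  0.2406] ang 174.6 ext [0.336 0.336]
white [256.3 239.4] [ 0.3396 -0.0405] ang 171.8 ext [0.027 0.021]
[[ 0.6513441  -0.66733559  0.02      ]
 [ 0.57615288 -0.66438432  0.02      ]
 [ 0.33636639 -0.60376935  0.02      ]
 [ 0.01538015 -0.00270855  0.02      ]]
```

View pics/z1.png

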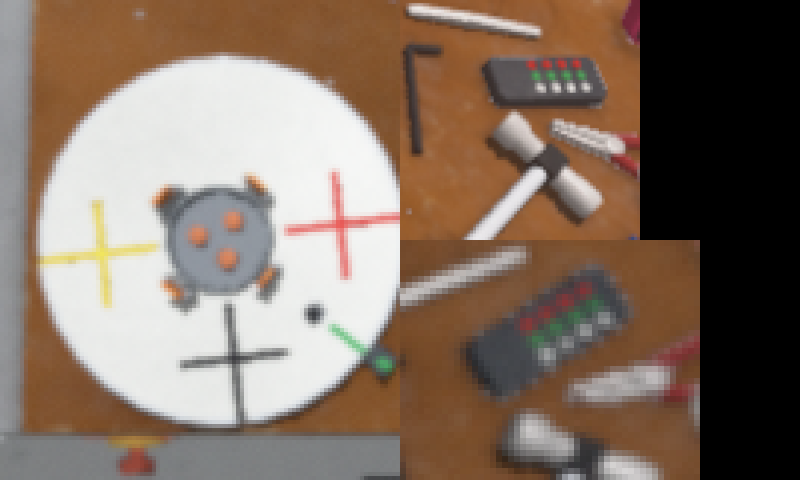

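The dark button thing lies beyond the hammer at radius 0.93 m, out of reach, so the pendant counts as absent. The probe and carton are in play. The turntable's green line points toward the robot's right. Next I measure precisely with both cameras.

```bash
cat >> h.py <<'E'
def comps(mask,amin=15):
    n,l,st,ce=cv2.connectedComponentsWithStats(mask.astype(np.uint8))
    return [np.argwhere(l==i)[:,::-1] for i in range(1,n) if st[i,4]>=amin]
def HSV(c):
    h=cv2.cvtColor(c['frame'],cv2.COLOR_RGB2HSV).astype(int); return h[...,0],h[...,1],h[...,2]
def hue(c,lo,hi,s=100,v=60):
    H,S,V=HSV(c); m=((H>=lo)&(H<=hi)) if lo<hi else ((H>=lo)|(H<=hi))
    return m&(S>=s)&(V>=v)
def fit(c,pts,z):
    w=ray(c,pts,z)[:,:2]; (x,y),(a,b),t=cv2.minAreaRect((w*1000).astype(np.float32))
    m=w.mean(0); v=np.linalg.svd(w-m,full_matrices=False)[2][0]
    return m.round(4), 'rect',np.round([x/1e3,y/1e3,a/1e3,b/1e3],4),t, 'pca',np.degrees(np.arctan2(v[1],v[0])).round(1)
def near(c,ps,z,xy,r): return [p for p in ps if np.linalg.norm(ray(c,p.mean(0),z)[0,:2]-xy)<r]
E
python3 - <<'E'
from h import *
for n in ['top','scene']:
    c=cap(n); H,S,V=HSV(c)
    w=max(near(c,comps((S<50)&(V>165),500),.03,(.453,.24),.06),key=len)
    m=np.zeros(H.shape,np.uint8); m[w[:,1],w[:,0]]=1
    ct=max(cv2.findContours(m,0,1)[0],key=len)[:,0]; hull=cv2.convexHull(ct)[:,0]
    q=ray(c,hull,.03)[:,:2]; A=np.c_[2*q,np.ones(len(q))]; s=np.linalg.lstsq(A,(q**2).sum(1),rcond=None)[0]
    print(n,'table',s[:2].round(4),'r',np.sqrt(s[2]+s[:2]@s[:2]).round(4)); C=s[:2]
    for nm,mk,z,xy,r,am in [('redmark',hue(c,172,8,120),.03,C+[0,-.11],.03,10),('yelmark',hue(c,18,34,100),.03,C+[0,.11],.03,10),('blackmk',V<70,.03,C+[-.11,0],.03,10),
       ('green',hue(c,45,85,80,50),.03,C+[-.1,-.1],.04,5),('cup',(S<90)&(V<165),.045,C,.03,60),('probe',hue(c,172,8,120),.008,(.452,-.05),.04,15),('carton',hue(c,18,34,100),.03,(.483,-.171),.04,30),
       ('lid',hue(c,95,115,110),.01,(.46,-.29),.04,30),('lidgreen',hue(c,40,88,70,50),.01,(.46,-.29),.06,2)]:
        for p in near(c,comps(mk,am),z,xy,r): print(nm,len(p),*fit(c,p,z), 'pol' , np.degrees(np.arctan2(*(fit(c,p,z)[0]-C)[::-1])).round(1))
E
```

```text
top table [0.4508 0.24  ] r 0.1695
redmark 15 [0.4639 0.1257] rect [0.4652 0.1244 0.0105 0.0325] 18.387907028198242 pca -82.8 pol -83.5
yelmark 70 [0.4365 0.3543] rect [0.4364 0.3571 0.0776 0.0736] 52.80270767211914 pca -82.2 pol 97.1
green 9 [0.3577 0.1225] rect [0.358  0.1228 0.0315 0.0028] 51.63131332397461 pca -127.3 pol -128.4
cup 627 [0.4462 0.2403] rect [0.4451 0.2395 0.1104 0.1026] 8.42728328704834 pca -153.9 pol 176.5
probe 85 [ 0.4512 -0.0498] rect [ 0.4495 -0.0496  0.0137  0.0894] 74.91853332519531 pca 164.1 pol -89.9
carton 327 [ 0.4834 -0.1725] rect [ 0.4835 -0.1725  0.0588  0.0776] 7.6604838371276855 pca 96.2 pol -85.5
lid 460 [ 0.4605 -0.2916] rect [ 0.4603 -0.2908  0.0931  0.093 ] 89.89572143554688 pca -170.7 pol -89.0
lidgreen 10 [ 0.4706 -0.324 ] rect [ 0.4708 -0.3241  0.0054  0.02  ] 13.902484893798828 pca -74.4 pol -88.0
lidgreen 11 [ 0.451  -0.2601] rect [ 0.451  -0.2609  0.0058  0.0201] 18.272193908691406 pca 109.4 pol -90.0Traceback (most recent call last):
  File "<stdin>", line 4, in <module>
ValueError: max() iterable argument is empty
```

The turntable centre is (0.451, 0.240) with the green line at about -128.4°. The lid is at (0.460, -0.291) with its bar at 107°. I move above the lid, turning to yaw 107°.

>>> arm_command:
  steps:
    - {"dx": -2.1,"dy": -2.7}
    - {"dx": -2.1,"dy": -2.7}
    - {"dx": -2.1,"dy": -2.7}
    - {"dx": -2.1,"dy": -2.7}
    - {"dx": -2.1,"dy": -2.7}
    - {"dx": -2.1,"dy": -2.7}
    - {"dx": -2.1,"dy": -2.7}
    - {"dx": -2.1,"dy": -2.7}
    - {"dx": -2.1,"dy": -2.7}
    - {"dx": -2.1,"dy": -2.7}

```text
invalid input
```

>>> arm_command:
  steps:
    - {"dx": -2.1,"dy": -2.7}
    - {"dx": -2.1,"dy": -2.7}
    - {"dx": -2.1,"dy": -2.7}
    - {"dx": -2.1,"dy": -2.7}
    - {"dx": -2.1,"dy": -2.7}
    - {"dx": -2.1,"dy": -2.7}
    - {"dx": -2.1,"dy": -2.7}
    - {"dx": -2.1,"dy": -2.7}
    - {"dx": -2.1,"dy": -2.7}
    - {"dx": -2.1,"dy": -2.7}

```text
invalid input
```

>>> arm_command:
  steps:
    - {"dx": -2.1,"dy": -2.7}
    - {"dx": -2.1,"dy": -2.7}
    - {"dx": -2.1,"dy": -2.7}
    - {"dx": -2.1,"dy": -2.7}
    - {"dx": -2.1,"dy": -2.7}
    - {"wz": 6.9}
    - {"wz": 6.9}
    - {"wz": 6.9}
    - {"wz": 6.9}
    - {"wz": 6.9}

```text
invalid input
```

>>> arm_command:
  steps:
    - {"wz": 6.9}
    - {"wz": 6.9}
    - {"wz": 6.9}
    - {}
    - {}

```text
invalid input
```

```bash
cat >> h.py <<'E'
def to(x,y,z,yaw=None):
    s=manip.observe(); p=np.array(s['tool_pos']); r=R.from_euler('xyz',s['tcp_rot'])
    d=r.inv().apply(np.array([x,y,z])-p)*100; yw=np.degrees(s['tcp_rot'][2])
    print('t',round(s['t'],1),'at',p.round(4),'yaw',yw.round(1),'w',round(s['width'],3),'F',np.round(s['force'],1),'| dx dy dz',d.round(2),'wz',None if yaw is None else round((yw-yaw+180)%360-180,1))
E
python3 - <<'E'
from h import *
to(.4605,-.2912,.12,107)
c=cap('wrist','w1'); T=np.array(c['camera_from_world']); print(-T[:3,:3].T@T[:3,3],T[2,:3])
for p in near(c,comps(hue(c,95,115,110),200),.01,(.46,-.29),.05): print('lid',fit(c,p,.01))
for p in near(c,comps(hue(c,40,88,70,50),20),.01,(.46,-.29),.06): print('gr',fit(c,p,.01))
E
```

```text
t 0.2 at [0.1681 0.5235 0.2183] yaw 162.2 w 1.001 F [0.7 1.3 0.3] | dx dy dz [-52.76 -68.61   9.87] wz 55.2
[0.09735962 0.54563324 0.3834925 ] [ 0.25439529 -0.08289101 -0.96354145]
```

View pics/w1.png

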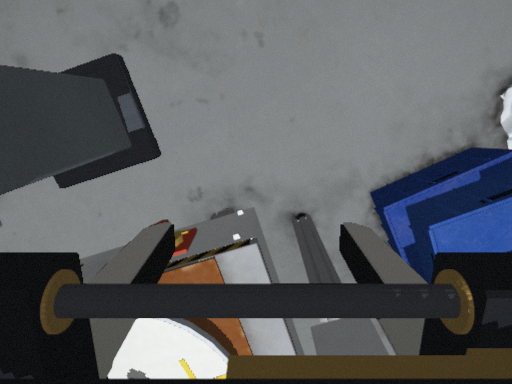

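The arm didn't move. The wrist view shows only the floor, with the fingers at the bottom. The call format was refused, so I try a single full row.

>>> arm_command:
  steps:
    - {"dx": -2.1,"dy": -2.7,"dz": 0,"wx": 0,"wy": 0,"wz": 0}
  jaw: 0
  newtons: 40

```text
t: 0.38
tool_pos: [0.1792, 0.4947, 0.2182]
tcp_rot: [3.139, -0.001, 2.833]
force: [1.1, -0.1, 1.0]
width: 1.001
grasp_force: 0.0
```

>>> arm_command:
  steps:
    - {"dx": -2.1,"dy": -2.7}
    - {"dx": -2.1,"dy": -2.7}
    - {"dx": -2.1,"dy": -2.7}
    - {"dx": -2.1,"dy": -2.7}
    - {"dx": -2.1,"dy": -2.7}
    - {"dx": -2.1,"dy": -2.7}
    - {"dx": -2.1,"dy": -2.7}
    - {"dx": -2.1,"dy": -2.7}
    - {"dx": -2.1,"dy": -2.7}
    - {"dx": -2.1,"dy": -2.7}
  jaw: 0
  newtons: 40

```text
invalid input
```

>>> arm_command:
  steps:
    - {"dx": -2.1,"dy": -2.7,"dz": 0,"wx": 0,"wy": 0,"wz": 0}
    - {"dx": -2.1,"dy": -2.7,"dz": 0,"wx": 0,"wy": 0,"wz": 0}

```text
t: 0.55
tool_pos: [0.2033, 0.4263, 0.2182]
tcp_rot: [-3.141, -0.0, 2.832]
force: [1.2, 0.1, 0.7]
width: 1.003
grasp_force: 0.0
```

>>> arm_command:
  steps:
    - {"dx": -2.5,"dy": -3.2,"dz": 0,"wx": 0,"wy": 0,"wz": 0}
    - {"dx": -2.5,"dy": -3.2,"dz": 0,"wx": 0,"wy": 0,"wz": 0}
    - {"dx": -2.5,"dy": -3.2,"dz": 0,"wx": 0,"wy": 0,"wz": 0}
    - {"dx": -2.5,"dy": -3.2,"dz": 0,"wx": 0,"wy": 0,"wz": 0}
    - {"dx": -2.5,"dy": -3.2,"dz": 0,"wx": 0,"wy": 0,"wz": 0}
    - {"dx": -2.5,"dy": -3.2,"dz": 0,"wx": 0,"wy": 0,"wz": 0}
    - {"dx": -2.5,"dy": -3.2,"dz": 0,"wx": 0,"wy": 0,"wz": 0}
    - {"dx": -2.5,"dy": -3.2,"dz": 0,"wx": 0,"wy": 0,"wz": 0}
    - {"dx": -2.5,"dy": -3.2,"dz": 0,"wx": 0,"wy": 0,"wz": 0}
    - {"dx": -2.5,"dy": -3.2,"dz": 0,"wx": 0,"wy": 0,"wz": 0}

```text
t: 1.38
tool_pos: [0.3437, 0.0442, 0.219]
tcp_rot: [3.141, 0.001, 2.831]
force: [1.3, 0.1, 0.5]
width: 1.003
grasp_force: 0.0
```

>>> arm_command:
  steps:
    - {"dx": -2.5,"dy": -3.2,"dz": 0,"wx": 0,"wy": 0,"wz": 0}
    - {"dx": -2.5,"dy": -3.2,"dz": 0,"wx": 0,"wy": 0,"wz": 0}
    - {"dx": -2.5,"dy": -3.2,"dz": 0,"wx": 0,"wy": 0,"wz": 0}
    - {"dx": -2.5,"dy": -3.2,"dz": 0,"wx": 0,"wy": 0,"wz": 0}
    - {"dx": -2.5,"dy": -3.2,"dz": 0,"wx": 0,"wy": 0,"wz": 0}
    - {"dx": -2.5,"dy": -3.2,"dz": 0,"wx": 0,"wy": 0,"wz": 0}
    - {"dx": -2.5,"dy": -3.2,"dz": 0,"wx": 0,"wy": 0,"wz": 0}
    - {"dx": -2.5,"dy": -3.2,"dz": 0,"wx": 0,"wy": 0,"wz": 0}
    - {"dx": -1.5,"dy": -2.9,"dz": 0,"wx": 0,"wy": 0,"wz": 0}
    - {"dx": 0,"dy": 0,"dz": 0,"wx": 0,"wy": 0,"wz": 6.9}

```text
t: 2.22
tool_pos: [0.4619, -0.2973, 0.2179]
tcp_rot: [-3.139, 0.001, 2.708]
force: [-0.6, -0.2, 0.1]
width: 1.002
grasp_force: 0.0
```

>>> arm_command:
  steps:
    - {"dx": 0,"dy": 0,"dz": 0,"wx": 0,"wy": 0,"wz": 6.9}
    - {"dx": 0,"dy": 0,"dz": 0,"wx": 0,"wy": 0,"wz": 6.9}
    - {"dx": 0,"dy": 0,"dz": 0,"wx": 0,"wy": 0,"wz": 6.9}
    - {"dx": 0,"dy": 0,"dz": 0,"wx": 0,"wy": 0,"wz": 6.9}
    - {"dx": 0,"dy": 0,"dz": 0,"wx": 0,"wy": 0,"wz": 6.9}
    - {"dx": 0,"dy": 0,"dz": 0,"wx": 0,"wy": 0,"wz": 6.9}
    - {"dx": 0,"dy": 0,"dz": 0,"wx": 0,"wy": 0,"wz": 6.9}
    - {"dx": 0,"dy": 0,"dz": 0,"wx": 0,"wy": 0,"wz": 0}
    - {"dx": 0,"dy": 0,"dz": 0,"wx": 0,"wy": 0,"wz": 0}

```text
t: 2.97
tool_pos: [0.461, -0.2909, 0.2186]
tcp_rot: [-3.142, -0.0, 1.871]
force: [0.8, 0.0, 0.6]
width: 1.002
grasp_force: 0.0
```

```bash
python3 - <<'E'
from h import *
to(.4605,-.2912,.12,107)
c=cap('wrist','w2'); T=np.array(c['camera_from_world']); print(-T[:3,:3].T@T[:3,3],T[2,:3])
for p in near(c,comps(hue(c,95,115,110),200),.01,(.46,-.29),.05): print('lid',fit(c,p,.01))
for p in near(c,comps(hue(c,40,88,70,50),20),.01,(.46,-.29),.06): print('gr',fit(c,p,.01))
E
```

```text
t 3.0 at [ 0.461  -0.2909  0.2186] yaw 107.2 w 1.002 F [0.8 0.  0.6] | dx dy dz [-0.01 -0.06  9.86] wz 0.2
[ 0.43904419 -0.22063528  0.38382879] [ 0.0790217  -0.25602557 -0.96343473]
lid (array([ 0.4616, -0.2893]), 'rect', array([ 0.4623, -0.2907,  0.0953,  0.0954]), 61.339027404785156, 'pca', np.float64(17.2))
gr (array([ 0.4516, -0.2589]), 'rect', array([ 0.4517, -0.2589,  0.0059,  0.0208]), 17.21991539001465, 'pca', np.float64(-71.9))
gr (array([ 0.4725, -0.324 ]), 'rect', array([ 0.4725, -0.3241,  0.0049,  0.0191]), 17.222919464111328, 'pca', np.float64(-72.7))
```

View pics/w2.png

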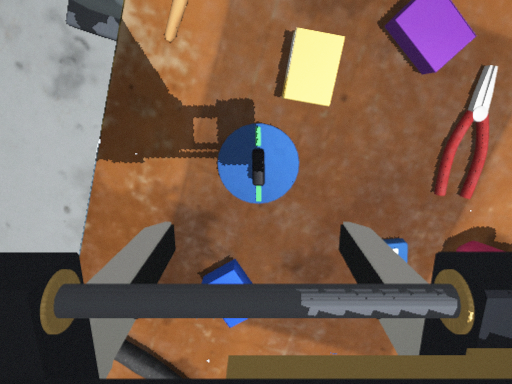

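The wrist view shows the lid at (258,163), with the bar and green stripes vertical in the image, so it lines up with the tool. Its centre is (0.462, -0.291). I descend and grip.

>>> arm_command:
  steps:
    - {"dx": 0,"dy": 0.1,"dz": 3,"wx": 0,"wy": 0,"wz": 0}
    - {"dx": 0,"dy": 0,"dz": 3,"wx": 0,"wy": 0,"wz": 0}
    - {"dx": 0,"dy": 0,"dz": 3,"wx": 0,"wy": 0,"wz": 0}
    - {"dx": 0,"dy": 0,"dz": 3,"wx": 0,"wy": 0,"wz": 0}
    - {"dx": 0,"dy": 0,"dz": 3,"wx": 0,"wy": 0,"wz": 0}
    - {"dx": 0,"dy": 0,"dz": 2.5,"wx": 0,"wy": 0,"wz": 0}
    - {"dx": 0,"dy": 0,"dz": 1.5,"wx": 0,"wy": 0,"wz": 0}
    - {"dx": 0,"dy": 0,"dz": 1.0,"wx": 0,"wy": 0,"wz": 0}
    - {"dx": 0,"dy": 0,"dz": 0.4,"wx": 0,"wy": 0,"wz": 0}
    - {"dx": 0,"dy": 0,"dz": 0,"wx": 0,"wy": 0,"wz": 0}

```text
t: 3.85
tool_pos: [0.4619, -0.2905, 0.0141]
tcp_rot: [-3.141, -0.001, 1.869]
force: [-0.4, 0.1, 0.0]
width: 0.998
grasp_force: 0.0
```

>>> arm_command:
  steps:
    - {"dx": 0,"dy": 0,"dz": 0,"wx": 0,"wy": 0,"wz": 0}
    - {"dx": 0,"dy": 0,"dz": 0,"wx": 0,"wy": 0,"wz": 0}
    - {"dx": 0,"dy": 0,"dz": 0,"wx": 0,"wy": 0,"wz": 0}
    - {"dx": 0,"dy": 0,"dz": 0,"wx": 0,"wy": 0,"wz": 0}
    - {"dx": 0,"dy": 0,"dz": 0,"wx": 0,"wy": 0,"wz": 0}
    - {"dx": 0,"dy": 0,"dz": 0,"wx": 0,"wy": 0,"wz": 0}
    - {"dx": 0,"dy": 0,"dz": 0,"wx": 0,"wy": 0,"wz": 0}
    - {"dx": 0,"dy": 0,"dz": 0,"wx": 0,"wy": 0,"wz": 0}
    - {"dx": 0,"dy": 0,"dz": 0,"wx": 0,"wy": 0,"wz": 0}
    - {"dx": 0,"dy": 0,"dz": 0,"wx": 0,"wy": 0,"wz": 0}
  jaw: 1
  newtons: 40

```text
t: 4.68
tool_pos: [0.462, -0.2906, 0.0146]
tcp_rot: [-3.142, -0.0, 1.867]
force: [0.2, 0.3, -0.3]
width: 0.334
grasp_force: 0.0
```

>>> arm_command:
  steps:
    - {"dx": 0,"dy": 0,"dz": 0,"wx": 0,"wy": 0,"wz": 0}
    - {"dx": 0,"dy": 0,"dz": 0,"wx": 0,"wy": 0,"wz": 0}
    - {"dx": 0,"dy": 0,"dz": 0,"wx": 0,"wy": 0,"wz": 0}
    - {"dx": 0,"dy": 0,"dz": 0,"wx": 0,"wy": 0,"wz": 0}
    - {"dx": 0,"dy": 0,"dz": 0,"wx": 0,"wy": 0,"wz": 0}
    - {"dx": 0,"dy": 0,"dz": 0,"wx": 0,"wy": 0,"wz": 0}

```text
t: 5.18
tool_pos: [0.462, -0.2906, 0.0146]
tcp_rot: [-3.142, -0.0, 1.867]
force: [-0.6, -0.5, -0.3]
width: 0.146
grasp_force: 40.0
```

>>> arm_command:
  steps:
    - {"dx": 0,"dy": 0,"dz": -1,"wx": 0,"wy": 0,"wz": 0}
    - {"dx": 0,"dy": 0,"dz": -2,"wx": 0,"wy": 0,"wz": 0}
    - {"dx": 0,"dy": 0,"dz": -3,"wx": 0,"wy": 0,"wz": 0}
    - {"dx": 0,"dy": 0,"dz": -3,"wx": 0,"wy": 0,"wz": 0}
    - {"dx": 0,"dy": 0,"dz": -3,"wx": 0,"wy": 0,"wz": 0}
    - {"dx": 0,"dy": 0,"dz": -1,"wx": 0,"wy": 0,"wz": 0}

```text
t: 5.68
tool_pos: [0.4638, -0.2922, 0.1498]
tcp_rot: [3.138, 0.006, 1.868]
force: [0.1, -0.7, -1.4]
width: 0.151
grasp_force: 40.0
```

```bash
python3 - <<'E'
from h import *
to(.4508,.24,.146,51.6)
E
```

```text
t 5.7 at [ 0.4638 -0.2922  0.1498] yaw 107.0 w 0.151 F [ 0.1 -0.7 -1.4] | dx dy dz [51.27 14.32  0.1 ] wz 55.4
```

>>> arm_command:
  steps:
    - {"dx": 1.6,"dy": 0.5,"dz": 0,"wx": 0,"wy": 0,"wz": 0}
    - {"dx": 3,"dy": 0.8,"dz": 0,"wx": 0,"wy": 0,"wz": 0}
    - {"dx": 3.6,"dy": 1,"dz": 0,"wx": 0,"wy": 0,"wz": 0}
    - {"dx": 3.6,"dy": 1,"dz": 0,"wx": 0,"wy": 0,"wz": 0}
    - {"dx": 3.6,"dy": 1,"dz": 0,"wx": 0,"wy": 0,"wz": 0}
    - {"dx": 3.6,"dy": 1,"dz": 0,"wx": 0,"wy": 0,"wz": 0}
    - {"dx": 3.6,"dy": 1,"dz": 0,"wx": 0,"wy": 0,"wz": 0}
    - {"dx": 3.6,"dy": 1,"dz": 0,"wx": 0,"wy": 0,"wz": 0}
    - {"dx": 3.6,"dy": 1,"dz": 0,"wx": 0,"wy": 0,"wz": 0}
    - {"dx": 3,"dy": 0.8,"dz": 0,"wx": 0,"wy": 0,"wz": 0}

```text
t: 6.52
tool_pos: [0.4509, 0.0527, 0.1433]
tcp_rot: [-3.139, -0.002, 1.868]
force: [0.1, -0.7, -0.8]
width: 0.15
grasp_force: 40.0
```

>>> arm_command:
  steps:
    - {"dx": 3,"dy": 1,"dz": 0,"wx": 0,"wy": 0,"wz": 0}
    - {"dx": 1,"dy": 0.4,"dz": 0,"wx": 0,"wy": 0,"wz": 0}
    - {"dx": 0,"dy": 0,"dz": 0,"wx": 0,"wy": 0,"wz": 0}
    - {"dx": 0,"dy": 0,"dz": 0,"wx": 0,"wy": 0,"wz": 0}

```text
t: 6.85
tool_pos: [0.4539, 0.0923, 0.1437]
tcp_rot: [-3.14, -0.0, 1.87]
force: [0.8, -0.6, -1.1]
width: 0.146
grasp_force: 40.0
```

```bash
python3 - <<'E'
from h import *
to(.4508,.24,.146,51.6)
c=cap('wrist','w3'); H,S,V=HSV(c); C=np.array([.4508,.24])
for nm,mk,z,xy,r,am in [('redmark',hue(c,172,8,120),.03,C+[0,-.11],.04,50),('yelmark',hue(c,18,34,100),.03,C+[0,.11],.04,50),('blackmk',V<70,.03,C+[-.11,0],.04,50),('green',hue(c,45,85,80,50),.03,C+[-.1,-.1],.04,20),('cup',(S<90)&(V<165),.048,C,.04,600),('lid',hue(c,95,115,110),.14,(.455,.145),.05,200)]:
    for p in near(c,comps(mk,am),z,xy,r): print(nm,len(p),p.mean(0),*fit(c,p,z), 'pol' , np.degrees(np.arctan2(*(fit(c,p,z)[0]-C)[::-1])).round(1))
E
```

```text
t 6.8 at [0.4539 0.0923 0.1437] yaw 107.1 w 0.146 F [ 0.8 -0.6 -1.1] | dx dy dz [14.2   4.05 -0.23] wz 55.5
redmark 1471 [283.25220938 135.30455472] [0.4624 0.141 ] rect [0.4618 0.1547 0.0993 0.0553] 5.633205413818359 pca 7.9 pol -83.3
green 439 [163.18451025 118.42369021] [0.3595 0.1245] rect [0.3593 0.1243 0.0399 0.0078] 51.994232177734375 pca -127.9 pol -128.3
cup 8427 [306.00664531  36.85463391] [0.4536 0.2169] rect [0.45   0.2106 0.1186 0.0597] 17.107433319091797 pca 17.2 pol -83.1
lid 207 [278.92270531 155.69565217] [0.4517 0.1388] rect [0.4511 0.1384 0.02   0.0046] 3.110261917114258 pca 0.9 pol -89.5
lid 1204 [289.37956811 202.2358804 ] [0.4654 0.1156] rect [0.465  0.1119 0.0198 0.0313] 17.168405532836914 pca -53.7 pol -83.3
```

View pics/w3.png

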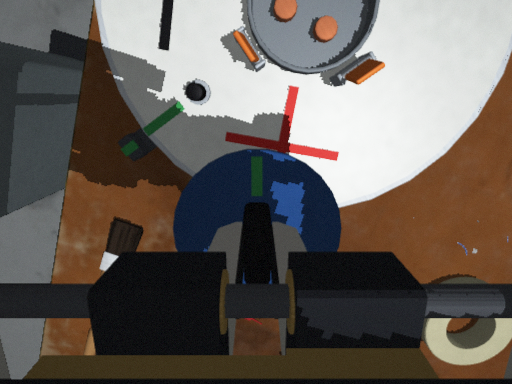

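The wrist view shows the cup cut off by the top edge near (312,20), the red cross at about (284,147), the knob at (196,92) and the lid held level at (257,220). I raise the arm to see the whole cup.

>>> arm_command:
  steps:
    - {"dx": 0,"dy": 0,"dz": -3,"wx": 0,"wy": 0,"wz": 0}
    - {"dx": 0,"dy": 0,"dz": -3,"wx": 0,"wy": 0,"wz": 0}
    - {"dx": 0,"dy": 0,"dz": -3,"wx": 0,"wy": 0,"wz": 0}
    - {"dx": 0,"dy": 0,"dz": -3,"wx": 0,"wy": 0,"wz": 0}
    - {"dx": 0,"dy": 0,"dz": 0,"wx": 0,"wy": 0,"wz": 0}
    - {"dx": 0,"dy": 0,"dz": 0,"wx": 0,"wy": 0,"wz": 0}

```text
t: 7.4
tool_pos: [0.456, 0.0904, 0.2659]
tcp_rot: [3.138, 0.002, 1.865]
force: [-0.7, -0.0, -1.7]
width: 0.149
grasp_force: 40.0
```

```bash
python3 - <<'E'
from h import *
to(.4508,.24,.146,51.6)
c=cap('wrist','w4'); H,S,V=HSV(c); C=np.array([.4508,.24])
print(proj(c,[.4508,.24,.048]))
for nm,mk,z,xy,r,am in [('redmark',hue(c,172,8,120),.03,C+[0,-.11],.04,50),('yelmark',hue(c,18,34,100),.03,C+[0,.11],.04,50),('blackmk',V<70,.03,C+[-.11,0],.04,50),('green',hue(c,45,85,80,50),.03,C+[-.1,-.1],.04,20),('cup',(S<90)&(V<165),.048,C,.04,600),('orange',hue(c,8,17,150,100),.05,C,.08,10)]:
    for p in near(c,comps(mk,am),z,xy,r): print(nm,len(p),p.mean(0),*fit(c,p,z), 'pol' , np.degrees(np.arctan2(*(fit(c,p,z)[0]-C)[::-1])).round(1))
E
```

```text
t 7.4 at [0.456  0.0904 0.2659] yaw 106.9 w 0.149 F [-0.7 -0.  -1.7] | dx dy dz [14.49  3.8  11.98] wz 55.3
[[291.46125324  32.62094466]]
redmark 784 [272.77040816 124.67984694] [0.4627 0.1382] rect [0.4627 0.1324 0.074  0.0742] 51.16244125366211 pca 7.8 pol -83.3
blackmk 1004 [190.99103586  21.47111554] [0.3386 0.2213] rect [0.3357 0.2224 0.0714 0.0941] 64.8354263305664 pca 5.1 pol -170.5
green 210 [188.83809524 110.94285714] [0.3594 0.1243] rect [0.3592 0.1241 0.0398 0.0076] 52.362693786621094 pca -127.9 pol -128.3
cup 5879 [291.51522368  37.06752849] [0.4524 0.2354] rect [0.4525 0.2328 0.1054 0.0921] 8.803641319274902 pca 20.0 pol -70.8
orange 36 [295.27777778  17.30555556] [0.4499 0.2551] rect [0.4505 0.2557 0.0082 0.0161] 40.27910232543945 pca -49.0 pol 93.4
orange 19 [268.21052632  36.68421053] [0.4276 0.2283] rect [0.428  0.2285 0.004  0.0115] 24.44243049621582 pca -62.4 pol -153.2
orange 11 [297.90909091  55.18181818] [0.4649 0.22  ] rect [0.4649 0.2201 0.0023 0.0067] 72.69348907470703 pca -8.7 pol -54.8
orange 118 [247.02542373  62.42372881] [0.4129 0.1963] rect [0.4128 0.1965 0.0058 0.0241] 52.16816711425781 pca -36.1 pol -130.9
orange 72 [327.55555556  78.98611111] [0.5051 0.206 ] rect [0.5046 0.2063 0.0225 0.0054] 53.35319137573242 pca -127.7 pol -32.1
```

View pics/w4.png

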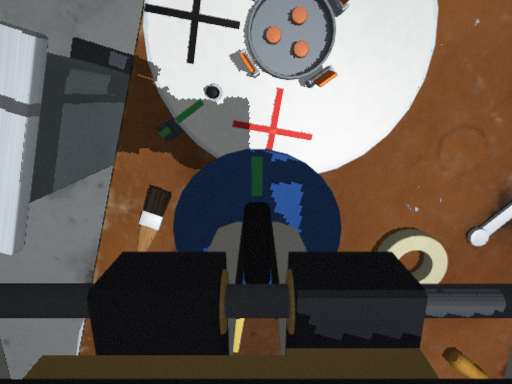

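The wrist view shows the cup at (292,37), the red cross at (272,130), the knob at (212,92) and the green line ending at (200,100). I cross-check the table centre with the disc edge and the cup rim.

```bash
python3 - <<'E'
from h import *
from scipy.optimize import least_squares
I=cv2.imread('pics/w4.png'); c=cap('wrist'); c['frame']=I[:,:,::-1].copy(); H,S,V=HSV(c); C=np.array([.4508,.24])
w=((S<50)&(V>165)).astype(np.uint8); w=(max(comps(w,500),key=len)); m=np.zeros(H.shape,np.uint8); m[w[:,1],w[:,0]]=1
ct=np.vstack([k[:,0] for k in cv2.findContours(m,0,1)[0]])
ct=ct[(ct[:,1]>2)&(ct[:,0]>2)]
for z,r0,tol,sel in [(.03,.17,.006,lambda q:np.ones(len(q),bool))]:
    q=ray(c,ct,z)[:,:2]; d=np.linalg.norm(q-C,axis=1); q=q[abs(d-r0)<tol]
    s=least_squares(lambda p:np.linalg.norm(q-p,axis=1)-r0,C,loss='soft_l1',f_scale=.001); print('disc',s.x.round(4),len(q),np.degrees(np.ptp(np.arctan2(q[:,1]-C[1],q[:,0]-C[0]))).round(0),abs(s.fun).mean())
# cup rim: canny edges near inner r .0455 / outer .049 at z .048
e=cv2.Canny(cv2.cvtColor(c['frame'],cv2.COLOR_RGB2GRAY),60,150); p=np.argwhere(e>0)[:,::-1]; q=ray(c,p,.048)[:,:2]; d=np.linalg.norm(q-C,axis=1)
print(np.histogram(d,np.arange(.036,.058,.001)))
for r0 in (.0455,.049):
    x=C
    for tol in (.003,.0015):
        k=q[abs(np.linalg.norm(q-x,axis=1)-r0)<tol]
        s=least_squares(lambda p:np.linalg.norm(k-p,axis=1)-r0,x,loss='soft_l1',f_scale=.0005); x=s.x
    print('rim',r0,x.round(4),len(k))
print('red cross', ray(c,[272,130],.03)[0], 'len', np.linalg.norm(ray(c,[272,130],.03)[0,:2]-C))
E
```

```text
disc [0.4464 0.2434] 259 201.0 0.002005114440616107
(array([28, 26, 17, 11,  9,  3, 35, 64, 66, 86, 58, 71, 40, 61, 24, 29, 31,
       59, 64, 38, 25, 21]), array([0.036, 0.037, 0.038, 0.039, 0.04 , 0.041, 0.042, 0.043, 0.044,
       0.045, 0.046, 0.047, 0.048, 0.049, 0.05 , 0.051, 0.052, 0.053,
       0.054, 0.055, 0.056, 0.057, 0.058]))
rim 0.0455 [0.4506 0.2407] 239
rim 0.049 [0.4506 0.2398] 150
red cross [0.46160584 0.13232916 0.03      ] len 0.10821171491182369
```

>>> arm_command:
  steps:
    - {"dx": 0,"dy": 0,"dz": 0,"wx": 0,"wy": 0,"wz": 6.9}
    - {"dx": 0,"dy": 0,"dz": 0,"wx": 0,"wy": 0,"wz": 6.9}
    - {"dx": 0,"dy": 0,"dz": 0,"wx": 0,"wy": 0,"wz": 6.9}
    - {"dx": 0,"dy": 0,"dz": 0,"wx": 0,"wy": 0,"wz": 6.9}
    - {"dx": 0,"dy": 0,"dz": 0,"wx": 0,"wy": 0,"wz": 6.9}
    - {"dx": 0,"dy": 0,"dz": 0,"wx": 0,"wy": 0,"wz": 6.9}
    - {"dx": 0,"dy": 0,"dz": 0,"wx": 0,"wy": 0,"wz": 6.9}
    - {"dx": 0,"dy": 0,"dz": 0,"wx": 0,"wy": 0,"wz": 6.9}

```text
t: 8.17
tool_pos: [0.4538, 0.0915, 0.2625]
tcp_rot: [-3.138, 0.003, 0.897]
force: [0.9, -0.0, -0.5]
width: 0.148
grasp_force: 40.0
```

>>> arm_command:
  steps:
    - {"dx": 2,"dy": -1.6,"dz": 0,"wx": 0,"wy": 0,"wz": 0}
    - {"dx": 2.5,"dy": -2.2,"dz": 0,"wx": 0,"wy": 0,"wz": 0}
    - {"dx": 2.5,"dy": -2.2,"dz": 0,"wx": 0,"wy": 0,"wz": 0}
    - {"dx": 2.5,"dy": -2.2,"dz": 0,"wx": 0,"wy": 0,"wz": 0}
    - {"dx": 2,"dy": -1.5,"dz": 0,"wx": 0,"wy": 0,"wz": 0}
    - {"dx": 0,"dy": 0,"dz": 3,"wx": 0,"wy": 0,"wz": 0}
    - {"dx": 0,"dy": 0,"dz": 3,"wx": 0,"wy": 0,"wz": 0}
    - {"dx": 0,"dy": 0,"dz": 3,"wx": 0,"wy": 0,"wz": 0}
    - {"dx": 0,"dy": 0,"dz": 0,"wx": 0,"wy": 0,"wz": 0}
    - {"dx": 0,"dy": 0,"dz": 0,"wx": 0,"wy": 0,"wz": 0}

```text
t: 9.0
tool_pos: [0.4479, 0.2414, 0.1722]
tcp_rot: [-3.138, 0.006, 0.904]
force: [1.1, 0.5, -1.0]
width: 0.15
grasp_force: 40.0
```

```bash
python3 - <<'E'
from h import *
to(.4511,.2408,.0566,51.8)
E
```

```text
t 9.0 at [0.4479 0.2414 0.1722] yaw 51.8 w 0.15 F [ 1.1  0.5 -1. ] | dx dy dz [ 0.22  0.34 11.56] wz -0.0
```

>>> arm_command:
  steps:
    - {"dx": 0.1,"dy": 0.2,"dz": 2,"wx": 0,"wy": 0,"wz": 0}
    - {"dx": 0,"dy": 0,"dz": 2,"wx": 0,"wy": 0,"wz": 0}
    - {"dx": 0,"dy": 0,"dz": 2,"wx": 0,"wy": 0,"wz": 0}
    - {"dx": 0,"dy": 0,"dz": 1.5,"wx": 0,"wy": 0,"wz": 0}
    - {"dx": 0,"dy": 0,"dz": 0,"wx": 0,"wy": 0,"wz": 0}
    - {"dx": 0,"dy": 0,"dz": 0,"wx": 0,"wy": 0,"wz": 0}
    - {"dx": 0,"dy": 0,"dz": 0,"wx": 0,"wy": 0,"wz": 0}
    - {"dx": 0,"dy": 0,"dz": 0,"wx": 0,"wy": 0,"wz": 0}

```text
t: 9.67
tool_pos: [0.4535, 0.2422, 0.1015]
tcp_rot: [3.14, -0.003, 0.904]
force: [-0.3, -0.1, -2.4]
width: 0.148
grasp_force: 40.0
```

```bash
python3 - <<'E'
from h import *
to(.4511,.2408,.0566,51.8)
c=cap('scene','s5'); I=c['frame'][120:250,90:260]
cv2.imwrite('pics/s5c.png',cv2.resize(I[:,:,::-1],None,fx=4.5,fy=4.5,interpolation=3))
to(.4511,.2408,.0566,51.8)
E
```

```text
t 9.7 at [0.4535 0.2422 0.1015] yaw 51.8 w 0.148 F [-0.3 -0.1 -2.4] | dx dy dz [-0.26 -0.11  4.49] wz -0.0
t 9.7 at [0.4532 0.2421 0.1013] yaw 51.8 w 0.148 F [ 0.5  0.7 -0.8] | dx dy dz [-0.25 -0.09  4.47] wz -0.0
```

View pics/s5c.png

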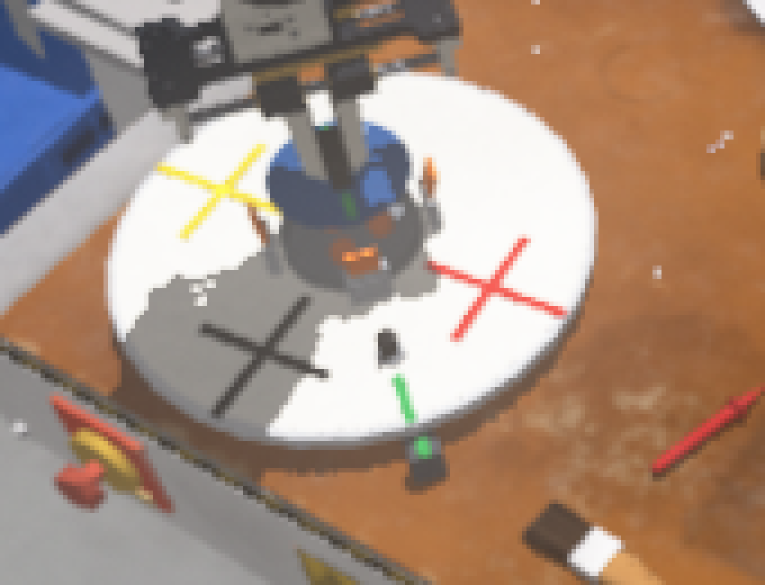

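The scene crop shows the lid held level over the cup at (340,180), the clips open, and the green line at the pointer. I correct by 2 to 3 mm and lower the lid.

>>> arm_command:
  steps:
    - {"dx": -0.25,"dy": -0.1,"dz": 0,"wx": 0,"wy": 0,"wz": 0}
    - {"dx": 0,"dy": 0,"dz": 1.5,"wx": 0,"wy": 0,"wz": 0}
    - {"dx": 0,"dy": 0,"dz": 1.3,"wx": 0,"wy": 0,"wz": 0}
    - {"dx": 0,"dy": 0,"dz": 0.5,"wx": 0,"wy": 0,"wz": 0}
    - {"dx": 0,"dy": 0,"dz": 0.4,"wx": 0,"wy": 0,"wz": 0}
    - {"dx": 0,"dy": 0,"dz": 0.3,"wx": 0,"wy": 0,"wz": 0}
    - {"dx": 0,"dy": 0,"dz": 0.3,"wx": 0,"wy": 0,"wz": 0}
    - {"dx": 0,"dy": 0,"dz": 0,"wx": 0,"wy": 0,"wz": 0}
    - {"dx": 0,"dy": 0,"dz": 0,"wx": 0,"wy": 0,"wz": 0}
    - {"dx": 0,"dy": 0,"dz": 0,"wx": 0,"wy": 0,"wz": 0}

```text
t: 10.55
tool_pos: [0.4499, 0.2406, 0.057]
tcp_rot: [3.141, -0.0, 0.904]
force: [0.2, 0.0, -1.3]
width: 0.148
grasp_force: 40.0
```

```bash
python3 - <<'E'
from h import *
to(.4511,.2408,.0566,51.8)
E
```

```text
t 10.6 at [0.4499 0.2406 0.057 ] yaw 51.8 w 0.148 F [ 0.2  0.  -1.3] | dx dy dz [0.09 0.08 0.04] wz -0.0
```

>>> arm_command:
  steps:
    - {"dx": 0,"dy": 0,"dz": 0.1,"wx": 0,"wy": 0,"wz": 0}
    - {"dx": 0,"dy": 0,"dz": 0.1,"wx": 0,"wy": 0,"wz": 0}
    - {"dx": 0,"dy": 0,"dz": 0,"wx": 0,"wy": 0,"wz": 0}
    - {"dx": 0,"dy": 0,"dz": 0,"wx": 0,"wy": 0,"wz": 0}
    - {"dx": 0,"dy": 0,"dz": 0,"wx": 0,"wy": 0,"wz": 0}

```text
t: 10.97
tool_pos: [0.45, 0.2406, 0.0566]
tcp_rot: [3.141, -0.001, 0.904]
force: [-4.3, -1.1, 14.2]
width: 0.147
grasp_force: 40.0
```

The lid is seated and pushes back with about 14 N. I open partly so the fingers don't hit clips 2 and 4, go up, close, and stand outside clip 1.

>>> arm_command:
  steps:
    - {"dx": 0,"dy": 0,"dz": -0.15,"wx": 0,"wy": 0,"wz": 0}
    - {"dx": 0,"dy": 0,"dz": 0,"wx": 0,"wy": 0,"wz": 0}
    - {"dx": 0,"dy": 0,"dz": 0,"wx": 0,"wy": 0,"wz": 0}
    - {"dx": 0,"dy": 0,"dz": 0,"wx": 0,"wy": 0,"wz": 0}
    - {"dx": 0,"dy": 0,"dz": -1,"wx": 0,"wy": 0,"wz": 0}
    - {"dx": 0,"dy": 0,"dz": -2,"wx": 0,"wy": 0,"wz": 0}
    - {"dx": 0,"dy": 0,"dz": -2,"wx": 0,"wy": 0,"wz": 0}
    - {"dx": 0,"dy": 0,"dz": -1.5,"wx": 0,"wy": 0,"wz": 0}
  jaw: 0.7

```text
t: 11.63
tool_pos: [0.4501, 0.2407, 0.123]
tcp_rot: [3.141, -0.001, 0.904]
force: [0.4, 1.3, 0.2]
width: 0.303
grasp_force: 0.0
```

>>> arm_command:
  steps:
    - {"dx": -2,"dy": 0.1,"dz": 0,"wx": 0,"wy": 0,"wz": 0}
    - {"dx": -2.5,"dy": 0,"dz": 0,"wx": 0,"wy": 0,"wz": 0}
    - {"dx": -2.5,"dy": 0,"dz": 0,"wx": 0,"wy": 0,"wz": 0}
    - {"dx": -1.3,"dy": 0,"dz": 0,"wx": 0,"wy": 0,"wz": 0}
    - {"dx": 0,"dy": 0,"dz": 0,"wx": 0,"wy": 0,"wz": 0}
    - {"dx": 0,"dy": 0,"dz": 0,"wx": 0,"wy": 0,"wz": 0}
    - {"dx": 0,"dy": 0,"dz": 0,"wx": 0,"wy": 0,"wz": 0}
  jaw: 1
  newtons: 10

```text
t: 12.22
tool_pos: [0.4002, 0.1751, 0.1217]
tcp_rot: [3.141, -0.001, 0.904]
force: [-0.2, 0.7, 1.2]
width: 0.009
grasp_force: 0.0
```

```bash
cat >> h.py <<'E'
C=np.array([.4507,.2402])
def lidcheck():
    c=cap('top'); K=[]
    for p in near(c,comps(hue(c,95,120,90,40),20),.052,C,.06): print('blue',len(p),fit(c,p,.052))
    for p in near(c,comps(hue(c,45,85,70,40),2),.04,C,.2): print('green',len(p),fit(c,p,.052)[0], np.degrees(np.arctan2(*(fit(c,p,.052)[0]-C)[::-1])).round(1))
    return c
def rad(az,r,z,yaw):
    a=np.radians(az); to(*(C+r*np.array([np.cos(a),np.sin(a)])),z,yaw)
E
python3 - <<'E'
from h import *
rad(-128.2,.082,.068,51.8); lidcheck()
E
```

```text
t 12.2 at [0.4002 0.1751 0.1217] yaw 51.8 w 0.009 F [-0.2  0.7  1.2] | dx dy dz [ 0.03 -0.06  5.37] wz -0.0
blue 129 (array([0.4794, 0.2364]), 'rect', array([0.4789, 0.2382, 0.0764, 0.0291]), 89.90292358398438, 'pca', np.float64(-91.9))
green 7 [0.4706 0.2664] 52.8
green 11 [0.3586 0.1212] -127.7
green 15 [0.3361 0.0879] -127.0
```

>>> arm_command:
  steps:
    - {"dx": 0,"dy": 0,"dz": 2.5,"wx": 0,"wy": 0,"wz": 0}
    - {"dx": 0,"dy": 0,"dz": 2.4,"wx": 0,"wy": 0,"wz": 0}
    - {"dx": 0,"dy": 0,"dz": 0.5,"wx": 0,"wy": 0,"wz": 0}
    - {"dx": 0,"dy": 0,"dz": 0,"wx": 0,"wy": 0,"wz": 0}
    - {"dx": 0.8,"dy": 0,"dz": 0,"wx": 0,"wy": 0,"wz": 0}
    - {"dx": 0.8,"dy": 0,"dz": 0,"wx": 0,"wy": 0,"wz": 0}
    - {"dx": 0.8,"dy": 0,"dz": 0,"wx": 0,"wy": 0,"wz": 0}
    - {"dx": 0.7,"dy": 0,"dz": 0,"wx": 0,"wy": 0,"wz": 0}
    - {"dx": 0.6,"dy": 0,"dz": 0,"wx": 0,"wy": 0,"wz": 0}
    - {"dx": 0,"dy": 0,"dz": 0,"wx": 0,"wy": 0,"wz": 0}

```text
t: 13.1
tool_pos: [0.4237, 0.205, 0.0677]
tcp_rot: [3.14, -0.002, 0.905]
force: [1.0, 0.3, -0.2]
width: 0.006
grasp_force: 0.1
```

>>> arm_command:
  steps:
    - {"dx": 0.2,"dy": 0,"dz": 0.3,"wx": 0,"wy": 0,"wz": 0}
    - {"dx": 0,"dy": 0,"dz": 0.3,"wx": 0,"wy": 0,"wz": 0}
    - {"dx": 0,"dy": 0,"dz": 0.2,"wx": 0,"wy": 0,"wz": 0}
    - {"dx": 0,"dy": 0,"dz": 0.2,"wx": 0,"wy": 0,"wz": 0}
    - {"dx": 0,"dy": 0,"dz": 0,"wx": 0,"wy": 0,"wz": 0}
    - {"dx": 0,"dy": 0,"dz": 0,"wx": 0,"wy": 0,"wz": 0}

```text
t: 13.6
tool_pos: [0.4245, 0.205, 0.059]
tcp_rot: [3.139, -0.002, 0.904]
force: [-2.5, -3.0, 18.4]
width: 0.003
grasp_force: 9.4
```

Clip 1 is flat at z = 0.059, as expected. Next is clip 3, opposite.

>>> arm_command:
  steps:
    - {"dx": 0,"dy": 0,"dz": -2,"wx": 0,"wy": 0,"wz": 0}
    - {"dx": 0,"dy": 0,"dz": -2.2,"wx": 0,"wy": 0,"wz": 0}
    - {"dx": 0,"dy": 0,"dz": -2.1,"wx": 0,"wy": 0,"wz": 0}
    - {"dx": 2.5,"dy": 0,"dz": 0,"wx": 0,"wy": 0,"wz": 0}
    - {"dx": 3,"dy": 0,"dz": 0,"wx": 0,"wy": 0,"wz": 0}
    - {"dx": 3,"dy": 0,"dz": 0,"wx": 0,"wy": 0,"wz": 0}
    - {"dx": 2.5,"dy": 0,"dz": 0,"wx": 0,"wy": 0,"wz": 0}
    - {"dx": 1.6,"dy": 0,"dz": 0,"wx": 0,"wy": 0,"wz": 0}
    - {"dx": 0,"dy": 0,"dz": 0,"wx": 0,"wy": 0,"wz": 0}
    - {"dx": 0,"dy": 0,"dz": 0,"wx": 0,"wy": 0,"wz": 0}

```text
t: 14.43
tool_pos: [0.5006, 0.3042, 0.1192]
tcp_rot: [-3.141, 0.002, 0.905]
force: [-0.7, 0.6, -0.1]
width: 0.002
grasp_force: 0.0
```

```bash
python3 - <<'E'
from h import *
rad(51.8,.082,.068,51.8); c=lidcheck()
E
```

```text
t 14.4 at [0.5006 0.3042 0.1192] yaw 51.8 w 0.002 F [-0.7  0.6 -0.1] | dx dy dz [0.09 0.04 5.12] wz 0.0
blue 448 (array([0.4499, 0.2402]), 'rect', array([0.4482, 0.2378, 0.091 , 0.0906]), 89.91399383544922, 'pca', np.float64(144.9))
green 7 [0.4691 0.2658] 54.3
green 2 [0.4353 0.2195] -126.6
green 12 [0.3596 0.1174] -126.6
green 15 [0.3361 0.0879] -127.0
```

>>> arm_command:
  steps:
    - {"dx": 0.1,"dy": 0,"dz": 2.5,"wx": 0,"wy": 0,"wz": 0}
    - {"dx": 0,"dy": 0,"dz": 2.2,"wx": 0,"wy": 0,"wz": 0}
    - {"dx": 0,"dy": 0,"dz": 0.4,"wx": 0,"wy": 0,"wz": 0}
    - {"dx": 0,"dy": 0,"dz": 0,"wx": 0,"wy": 0,"wz": 0}
    - {"dx": -0.8,"dy": 0,"dz": 0,"wx": 0,"wy": 0,"wz": 0}
    - {"dx": -0.8,"dy": 0,"dz": 0,"wx": 0,"wy": 0,"wz": 0}
    - {"dx": -0.8,"dy": 0,"dz": 0,"wx": 0,"wy": 0,"wz": 0}
    - {"dx": -0.7,"dy": 0,"dz": 0,"wx": 0,"wy": 0,"wz": 0}
    - {"dx": -0.6,"dy": 0,"dz": 0,"wx": 0,"wy": 0,"wz": 0}
    - {"dx": 0,"dy": 0,"dz": 0,"wx": 0,"wy": 0,"wz": 0}

```text
t: 15.32
tool_pos: [0.4779, 0.2748, 0.0697]
tcp_rot: [3.141, 0.001, 0.904]
force: [-0.4, -1.6, 1.0]
width: 0.005
grasp_force: 0.8
```

>>> arm_command:
  steps:
    - {"dx": -0.2,"dy": 0,"dz": 0.3,"wx": 0,"wy": 0,"wz": 0}
    - {"dx": 0,"dy": 0,"dz": 0.3,"wx": 0,"wy": 0,"wz": 0}
    - {"dx": 0,"dy": 0,"dz": 0.2,"wx": 0,"wy": 0,"wz": 0}
    - {"dx": 0,"dy": 0,"dz": 0.2,"wx": 0,"wy": 0,"wz": 0}
    - {"dx": 0,"dy": 0,"dz": 0,"wx": 0,"wy": 0,"wz": 0}
    - {"dx": 0,"dy": 0,"dz": 0,"wx": 0,"wy": 0,"wz": 0}

```text
t: 15.82
tool_pos: [0.4777, 0.2744, 0.0592]
tcp_rot: [3.141, 0.001, 0.904]
force: [-1.0, -2.0, 6.0]
width: 0.008
grasp_force: 2.6
```

Clip 3 is flat. Next is clip 4, with a 91° turn.

>>> arm_command:
  steps:
    - {"dx": 0,"dy": 0,"dz": -2,"wx": 0,"wy": 0,"wz": 0}
    - {"dx": 0,"dy": 0,"dz": -2.1,"wx": 0,"wy": 0,"wz": 0}
    - {"dx": 0,"dy": 0,"dz": -2,"wx": 0,"wy": 0,"wz": 0}
    - {"dx": 0,"dy": 0,"dz": 0,"wx": 0,"wy": 0,"wz": -7}
    - {"dx": 0,"dy": 0,"dz": 0,"wx": 0,"wy": 0,"wz": -7}
    - {"dx": 0,"dy": 0,"dz": 0,"wx": 0,"wy": 0,"wz": -7}
    - {"dx": 0,"dy": 0,"dz": 0,"wx": 0,"wy": 0,"wz": -7}
    - {"dx": 0,"dy": 0,"dz": 0,"wx": 0,"wy": 0,"wz": -7}
    - {"dx": 0,"dy": 0,"dz": 0,"wx": 0,"wy": 0,"wz": -7}
    - {"dx": 0,"dy": 0,"dz": 0,"wx": 0,"wy": 0,"wz": -7}

```text
t: 16.65
tool_pos: [0.4777, 0.2748, 0.1196]
tcp_rot: [-3.141, -0.0, 1.765]
force: [0.1, -0.2, 0.2]
width: 0.004
grasp_force: 0.0
```

>>> arm_command:
  steps:
    - {"dx": 0,"dy": 0,"dz": 0,"wx": 0,"wy": 0,"wz": -7}
    - {"dx": 0,"dy": 0,"dz": 0,"wx": 0,"wy": 0,"wz": -7}
    - {"dx": 0,"dy": 0,"dz": 0,"wx": 0,"wy": 0,"wz": -7}
    - {"dx": 0,"dy": 0,"dz": 0,"wx": 0,"wy": 0,"wz": -7}
    - {"dx": 0,"dy": 0,"dz": 0,"wx": 0,"wy": 0,"wz": -7}
    - {"dx": 0,"dy": 0,"dz": 0,"wx": 0,"wy": 0,"wz": -7}
    - {"dx": 2.5,"dy": -1.3,"dz": 0,"wx": 0,"wy": 0,"wz": 0}
    - {"dx": 3,"dy": -1.6,"dz": 0,"wx": 0,"wy": 0,"wz": 0}
    - {"dx": 2.8,"dy": -1.5,"dz": 0,"wx": 0,"wy": 0,"wz": 0}
    - {"dx": 0,"dy": 0,"dz": 0,"wx": 0,"wy": 0,"wz": 0}

```text
t: 17.48
tool_pos: [0.3788, 0.2898, 0.119]
tcp_rot: [-3.137, -0.004, 2.494]
force: [-0.9, 0.4, 0.4]
width: 0.005
grasp_force: 0.0
```

>>> arm_command:
  steps:
    - {"dx": 0,"dy": 0,"dz": 0,"wx": 0,"wy": 0,"wz": 0}
    - {"dx": 0,"dy": 0,"dz": 0,"wx": 0,"wy": 0,"wz": 0}

```text
t: 17.65
tool_pos: [0.3859, 0.2901, 0.1203]
tcp_rot: [3.14, 0.001, 2.493]
force: [0.1, 1.0, 0.3]
width: 0.007
grasp_force: 0.0
```

```bash
python3 - <<'E'
from h import *
rad(143,.082,.068,143); c=lidcheck()
E
```

```text
t 17.6 at [0.3859 0.2901 0.1203] yaw 142.8 w 0.007 F [0.1 1.  0.3] | dx dy dz [ 0.03 -0.09  5.23] wz -0.2
blue 423 (array([0.449 , 0.2385]), 'rect', array([0.4491, 0.2373, 0.0856, 0.0952]), 49.912841796875, 'pca', np.float64(143.4))
green 4 [0.4662 0.2616] 54.1
green 3 [0.4341 0.2188] -127.8
green 11 [0.3592 0.1179] -126.8
green 15 [0.3361 0.0879] -127.0
```

>>> arm_command:
  steps:
    - {"dx": 0,"dy": -0.1,"dz": 2.5,"wx": 0,"wy": 0,"wz": 0}
    - {"dx": 0,"dy": 0,"dz": 2.3,"wx": 0,"wy": 0,"wz": 0}
    - {"dx": 0,"dy": 0,"dz": 0.4,"wx": 0,"wy": 0,"wz": 0}
    - {"dx": 0,"dy": 0,"dz": 0,"wx": 0,"wy": 0,"wz": 0}
    - {"dx": -0.8,"dy": 0,"dz": 0,"wx": 0,"wy": 0,"wz": 0}
    - {"dx": -0.8,"dy": 0,"dz": 0,"wx": 0,"wy": 0,"wz": 0}
    - {"dx": -0.8,"dy": 0,"dz": 0,"wx": 0,"wy": 0,"wz": 0}
    - {"dx": -0.7,"dy": 0,"dz": 0,"wx": 0,"wy": 0,"wz": 0}
    - {"dx": -0.6,"dy": 0,"dz": 0,"wx": 0,"wy": 0,"wz": 0}
    - {"dx": 0,"dy": 0,"dz": 0,"wx": 0,"wy": 0,"wz": 0}

```text
t: 18.53
tool_pos: [0.4159, 0.2657, 0.0688]
tcp_rot: [3.14, 0.002, 2.491]
force: [1.1, -0.9, 0.4]
width: 0.005
grasp_force: 0.7
```

>>> arm_command:
  steps:
    - {"dx": -0.2,"dy": 0,"dz": 0.3,"wx": 0,"wy": 0,"wz": 0}
    - {"dx": 0,"dy": 0,"dz": 0.3,"wx": 0,"wy": 0,"wz": 0}
    - {"dx": 0,"dy": 0,"dz": 0.2,"wx": 0,"wy": 0,"wz": 0}
    - {"dx": 0,"dy": 0,"dz": 0.2,"wx": 0,"wy": 0,"wz": 0}
    - {"dx": 0,"dy": 0,"dz": 0,"wx": 0,"wy": 0,"wz": 0}
    - {"dx": 0,"dy": 0,"dz": 0,"wx": 0,"wy": 0,"wz": 0}

```text
t: 19.03
tool_pos: [0.4161, 0.266, 0.0592]
tcp_rot: [3.139, 0.001, 2.492]
force: [-0.4, -0.5, 9.4]
width: 0.005
grasp_force: 4.8
```

>>> arm_command:
  steps:
    - {"dx": 0,"dy": 0,"dz": -2,"wx": 0,"wy": 0,"wz": 0}
    - {"dx": 0,"dy": 0,"dz": -2.1,"wx": 0,"wy": 0,"wz": 0}
    - {"dx": 0,"dy": 0,"dz": -2,"wx": 0,"wy": 0,"wz": 0}
    - {"dx": -2.5,"dy": 0,"dz": 0,"wx": 0,"wy": 0,"wz": 0}
    - {"dx": -3,"dy": 0,"dz": 0,"wx": 0,"wy": 0,"wz": 0}
    - {"dx": -3,"dy": 0,"dz": 0,"wx": 0,"wy": 0,"wz": 0}
    - {"dx": -2.5,"dy": 0,"dz": 0,"wx": 0,"wy": 0,"wz": 0}
    - {"dx": -1.7,"dy": 0,"dz": 0,"wx": 0,"wy": 0,"wz": 0}
    - {"dx": 0,"dy": 0,"dz": 0,"wx": 0,"wy": 0,"wz": 0}
    - {"dx": 0,"dy": 0,"dz": 0,"wx": 0,"wy": 0,"wz": 0}

```text
t: 19.87
tool_pos: [0.5161, 0.1883, 0.1184]
tcp_rot: [-3.141, -0.002, 2.491]
force: [-0.7, -0.2, -0.2]
width: 0.004
grasp_force: 0.0
```

```bash
python3 - <<'E'
from h import *
rad(-37,.082,.068,143); c=lidcheck()
E
```

```text
t 19.9 at [0.5161 0.1883 0.1184] yaw 142.7 w 0.004 F [-0.7 -0.2 -0.2] | dx dy dz [0.14 0.21 5.04] wz -0.3
blue 321 (array([0.4511, 0.2428]), 'rect', array([0.4516, 0.2469, 0.091 , 0.0726]), 0.7278326749801636, 'pca', np.float64(172.7))
green 3 [0.4668 0.2616] 53.0
green 14 [0.3567 0.1215] -128.4
green 15 [0.3361 0.0879] -127.0
```

>>> arm_command:
  steps:
    - {"dx": 0,"dy": 0.1,"dz": 2.5,"wx": 0,"wy": 0,"wz": 0}
    - {"dx": 0,"dy": 0,"dz": 2.1,"wx": 0,"wy": 0,"wz": 0}
    - {"dx": 0,"dy": 0,"dz": 0.4,"wx": 0,"wy": 0,"wz": 0}
    - {"dx": 0,"dy": 0,"dz": 0,"wx": 0,"wy": 0,"wz": 0}
    - {"dx": 0.8,"dy": 0,"dz": 0,"wx": 0,"wy": 0,"wz": 0}
    - {"dx": 0.8,"dy": 0,"dz": 0,"wx": 0,"wy": 0,"wz": 0}
    - {"dx": 0.8,"dy": 0,"dz": 0,"wx": 0,"wy": 0,"wz": 0}
    - {"dx": 0.8,"dy": 0,"dz": 0,"wx": 0,"wy": 0,"wz": 0}
    - {"dx": 0.6,"dy": 0,"dz": 0,"wx": 0,"wy": 0,"wz": 0}
    - {"dx": 0,"dy": 0,"dz": 0,"wx": 0,"wy": 0,"wz": 0}

```text
t: 20.75
tool_pos: [0.4854, 0.2134, 0.0696]
tcp_rot: [3.141, -0.001, 2.493]
force: [-1.1, 1.2, 2.2]
width: 0.005
grasp_force: 0.8
```

>>> arm_command:
  steps:
    - {"dx": 0.2,"dy": 0,"dz": 0.3,"wx": 0,"wy": 0,"wz": 0}
    - {"dx": 0,"dy": 0,"dz": 0.3,"wx": 0,"wy": 0,"wz": 0}
    - {"dx": 0,"dy": 0,"dz": 0.2,"wx": 0,"wy": 0,"wz": 0}
    - {"dx": 0,"dy": 0,"dz": 0.2,"wx": 0,"wy": 0,"wz": 0}
    - {"dx": 0,"dy": 0,"dz": 0,"wx": 0,"wy": 0,"wz": 0}
    - {"dx": 0,"dy": 0,"dz": 0,"wx": 0,"wy": 0,"wz": 0}

```text
t: 21.25
tool_pos: [0.4856, 0.2135, 0.0593]
tcp_rot: [3.141, -0.0, 2.492]
force: [-1.0, 2.0, 5.3]
width: 0.005
grasp_force: 2.3
```

>>> arm_command:
  steps:
    - {"dx": 0,"dy": 0,"dz": -2,"wx": 0,"wy": 0,"wz": 0}
    - {"dx": 0,"dy": 0,"dz": -2.5,"wx": 0,"wy": 0,"wz": 0}
    - {"dx": 0,"dy": 0,"dz": -2.5,"wx": 0,"wy": 0,"wz": 0}
    - {"dx": 0,"dy": 0,"dz": -2.5,"wx": 0,"wy": 0,"wz": 0}
    - {"dx": 0,"dy": 0,"dz": 0,"wx": 0,"wy": 0,"wz": 0}
    - {"dx": 0,"dy": 0,"dz": 0,"wx": 0,"wy": 0,"wz": 0}
  jaw: 0.4

```text
t: 21.75
tool_pos: [0.4864, 0.2133, 0.1551]
tcp_rot: [3.14, 0.002, 2.492]
force: [0.8, 0.1, -0.6]
width: 0.387
grasp_force: 0.0
```

```bash
cat >> h.py <<'E'
def things():
    c=cap('top')
    for p in near(c,comps(hue(c,172,8,120),20),.012,(.452,-.05),.12): print('probe',len(p),*fit(c,p,.012))
    for p in near(c,comps(hue(c,18,34,100),60),.03,(.483,-.171),.12): print('carton',len(p),*fit(c,p,.03))
    return c
E
python3 - <<'E'
from h import *
c=things(); to(.45,-.05,.2,75)
E
```

```text
probe 85 [ 0.4507 -0.0498] rect [ 0.451  -0.0502  0.0139  0.0928] 74.91854095458984 pca 164.1
carton 327 [ 0.4835 -0.1726] rect [ 0.4834 -0.1728  0.0589  0.077 ] 7.395810604095459 pca 97.1
t 21.8 at [0.4853 0.2132 0.1537] yaw 142.8 w 0.429 F [-0.  -0.4  0.6] | dx dy dz [-13.11 -23.09  -4.62] wz 67.8
```

All four clips are pressed flat. Next the carton: turn to yaw 97°, which suits both the pick and the placing, and go above it.

>>> arm_command:
  steps:
    - {"dx": 0,"dy": 0,"dz": -0.7,"wx": 0,"wy": 0,"wz": 6.5}
    - {"dx": 0,"dy": 0,"dz": -0.7,"wx": 0,"wy": 0,"wz": 6.5}
    - {"dx": 0,"dy": 0,"dz": -0.7,"wx": 0,"wy": 0,"wz": 6.5}
    - {"dx": 0,"dy": 0,"dz": -0.7,"wx": 0,"wy": 0,"wz": 6.5}
    - {"dx": 0,"dy": 0,"dz": -0.7,"wx": 0,"wy": 0,"wz": 6.5}
    - {"dx": 0,"dy": 0,"dz": -0.7,"wx": 0,"wy": 0,"wz": 6.5}
    - {"dx": 0,"dy": 0,"dz": -0.7,"wx": 0,"wy": 0,"wz": 6.5}
    - {"dx": -2,"dy": -0.3,"dz": 0,"wx": 0,"wy": 0,"wz": 0}
    - {"dx": -3.4,"dy": -0.4,"dz": 0,"wx": 0,"wy": 0,"wz": 0}
    - {"dx": -3.7,"dy": -0.5,"dz": 0,"wx": 0,"wy": 0,"wz": 0}
  jaw: 0

```text
t: 22.63
tool_pos: [0.4839, 0.1215, 0.2011]
tcp_rot: [-3.138, -0.0, 1.701]
force: [1.3, -0.3, 0.6]
width: 1.0
grasp_force: 0.0
```

>>> arm_command:
  steps:
    - {"dx": -3.7,"dy": -0.5,"dz": 0,"wx": 0,"wy": 0,"wz": 0}
    - {"dx": -3.7,"dy": -0.5,"dz": 0,"wx": 0,"wy": 0,"wz": 0}
    - {"dx": -3.7,"dy": -0.5,"dz": 0,"wx": 0,"wy": 0,"wz": 0}
    - {"dx": -3.7,"dy": -0.5,"dz": 0,"wx": 0,"wy": 0,"wz": 0}
    - {"dx": -3.7,"dy": -0.5,"dz": 0,"wx": 0,"wy": 0,"wz": 0}
    - {"dx": -3.7,"dy": -0.5,"dz": 0,"wx": 0,"wy": 0,"wz": 0}
    - {"dx": -3.7,"dy": -0.5,"dz": 0,"wx": 0,"wy": 0,"wz": 0}
    - {"dx": -3,"dy": -0.4,"dz": 0,"wx": 0,"wy": 0,"wz": 0}
    - {"dx": 0,"dy": 0,"dz": 0,"wx": 0,"wy": 0,"wz": 0}
    - {"dx": 0,"dy": 0,"dz": 0,"wx": 0,"wy": 0,"wz": 0}

```text
t: 23.47
tool_pos: [0.4819, -0.1711, 0.201]
tcp_rot: [-3.139, -0.003, 1.694]
force: [0.0, 1.3, 0.1]
width: 0.999
grasp_force: 0.0
```

```bash
python3 - <<'E'
from h import *
to(.4835,-.173,.012,97.3)
c=cap('wrist','w6')
for p in near(c,comps(hue(c,18,34,60),400),.03,(.483,-.171),.1): print('carton',len(p),p.min(0),p.max(0),*fit(c,p,.03))
c=cap('top'); 
for p in near(c,comps(hue(c,45,85,70,40),4),.03,C,.19): print('green',len(p),fit(c,p,.03)[0], np.degrees(np.arctan2(*(fit(c,p,.03)[0]-C)[::-1])).round(1))
for p in near(c,comps(hue(c,172,8,120),4),.03,C+[0.01,-.11],.04): print('red',len(p),fit(c,p,.03)[0], np.degrees(np.arctan2(*(fit(c,p,.03)[0]-C)[::-1])).round(1))
for p in near(c,comps(hue(c,18,34,100),20),.03,C+[-.013,.11],.04): print('yel',len(p),fit(c,p,.03)[0], np.degrees(np.arctan2(*(fit(c,p,.03)[0]-C)[::-1])).round(1))
cv2.imwrite('pics/t6.png',cv2.resize(c['frame'][155:260,130:235,::-1],None,fx=5.5,fy=5.5,interpolation=3))
E
```

```text
t 23.5 at [ 0.4819 -0.1711  0.201 ] yaw 97.1 w 0.999 F [0.  1.3 0.1] | dx dy dz [-0.25  0.19 18.9 ] wz -0.2
carton 3161 [237 137] [285 203] [ 0.4854 -0.1694] rect [ 0.4855 -0.1702  0.0512  0.0729] 7.440898418426514 pca -81.9
green 13 [0.3568 0.1213] -128.3
green 15 [0.3356 0.0895] -127.4
red 14 [0.4635 0.1255] -83.6
yel 71 [0.4361 0.3543] 97.3
```

View pics/t6.png

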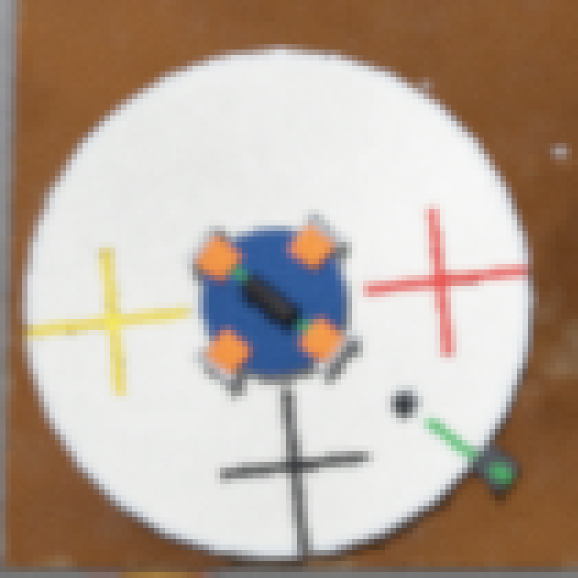

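The top crop shows all four orange clips flat over the blue lid, the bar in line with the green line, and the line at the pointer at (490,468). I descend and grip the carton.

>>> arm_command:
  steps:
    - {"dx": 0,"dy": 0.25,"dz": 3,"wx": 0,"wy": 0,"wz": 0}
    - {"dx": 0,"dy": 0,"dz": 3,"wx": 0,"wy": 0,"wz": 0}
    - {"dx": 0,"dy": 0,"dz": 3,"wx": 0,"wy": 0,"wz": 0}
    - {"dx": 0,"dy": 0,"dz": 3,"wx": 0,"wy": 0,"wz": 0}
    - {"dx": 0,"dy": 0,"dz": 3,"wx": 0,"wy": 0,"wz": 0}
    - {"dx": 0,"dy": 0,"dz": 2.5,"wx": 0,"wy": 0,"wz": 0}
    - {"dx": 0,"dy": 0,"dz": 1.5,"wx": 0,"wy": 0,"wz": 0}
    - {"dx": 0,"dy": 0,"dz": 0.4,"wx": 0,"wy": 0,"wz": 0}
    - {"dx": 0,"dy": 0,"dz": 0,"wx": 0,"wy": 0,"wz": 0}
    - {"dx": 0,"dy": 0,"dz": 0,"wx": 0,"wy": 0,"wz": 0}

```text
t: 24.4
tool_pos: [0.4859, -0.1689, 0.0097]
tcp_rot: [3.141, 0.0, 1.699]
force: [-0.4, 0.3, 0.0]
width: 0.999
grasp_force: 0.0
```

>>> arm_command:
  steps:
    - {"dx": 0,"dy": 0,"dz": 0,"wx": 0,"wy": 0,"wz": 0}
    - {"dx": 0,"dy": 0,"dz": 0,"wx": 0,"wy": 0,"wz": 0}
    - {"dx": 0,"dy": 0,"dz": 0,"wx": 0,"wy": 0,"wz": 0}
    - {"dx": 0,"dy": 0,"dz": 0,"wx": 0,"wy": 0,"wz": 0}
    - {"dx": 0,"dy": 0,"dz": 0,"wx": 0,"wy": 0,"wz": 0}
    - {"dx": 0,"dy": 0,"dz": 0,"wx": 0,"wy": 0,"wz": 0}
    - {"dx": 0,"dy": 0,"dz": 0,"wx": 0,"wy": 0,"wz": 0}
    - {"dx": 0,"dy": 0,"dz": 0,"wx": 0,"wy": 0,"wz": 0}
  jaw: 1
  newtons: 25

```text
t: 25.07
tool_pos: [0.4855, -0.1697, 0.0093]
tcp_rot: [3.142, 0.0, 1.698]
force: [0.1, -0.4, 1.6]
width: 0.534
grasp_force: 25.0
```

>>> arm_command:
  steps:
    - {"dx": 0,"dy": 0,"dz": 0,"wx": 0,"wy": 0,"wz": 0}
    - {"dx": 0,"dy": 0,"dz": 0,"wx": 0,"wy": 0,"wz": 0}
    - {"dx": 0,"dy": 0,"dz": -1,"wx": 0,"wy": 0,"wz": 0}
    - {"dx": 0,"dy": 0,"dz": -2,"wx": 0,"wy": 0,"wz": 0}
    - {"dx": 0,"dy": 0,"dz": -3,"wx": 0,"wy": 0,"wz": 0}
    - {"dx": 0,"dy": 0,"dz": -3,"wx": 0,"wy": 0,"wz": 0}
    - {"dx": 0,"dy": 0,"dz": -3,"wx": 0,"wy": 0,"wz": 0}
    - {"dx": 0,"dy": 0,"dz": 0,"wx": 0,"wy": 0,"wz": 0}
    - {"dx": 0,"dy": 0,"dz": 0,"wx": 0,"wy": 0,"wz": 0}

```text
t: 25.82
tool_pos: [0.4866, -0.1703, 0.1314]
tcp_rot: [3.138, 0.003, 1.698]
force: [0.4, -0.5, -0.5]
width: 0.537
grasp_force: 25.0
```

```bash
python3 - <<'E'
from h import *
a=np.radians(97.2);to(*(C+.11*np.array([np.cos(a),np.sin(a)])),.042,97.2)
c=cap('wrist','w7'); 
for p in near(c,comps(hue(c,18,34,60),400),.15,(.485,-.17),.1): print('carton',len(p),*fit(c,p,.15))
E
```

```text
t 25.8 at [ 0.4866 -0.1703  0.1314] yaw 97.3 w 0.537 F [ 0.4 -0.5 -0.5] | dx dy dz [52.2   1.64  8.79] wz 0.1
carton 10926 [ 0.4848 -0.1588] rect [ 0.4848 -0.1599  0.0511  0.0583] 7.187580585479736 pca -82.5
carton 814 [ 0.4322 -0.207 ] rect [ 0.433  -0.207   0.0408  0.011 ] 88.46916961669922 pca -93.2
carton 813 [ 0.5483 -0.1922] rect [ 0.5474 -0.1926  0.0113  0.0409] 16.044282913208008 pca -72.1
carton 10221 [ 0.5352 -0.2355] rect [ 0.5276 -0.235   0.2272  0.0208] 7.1029582023620605 pca -172.0
```

View pics/w7.png

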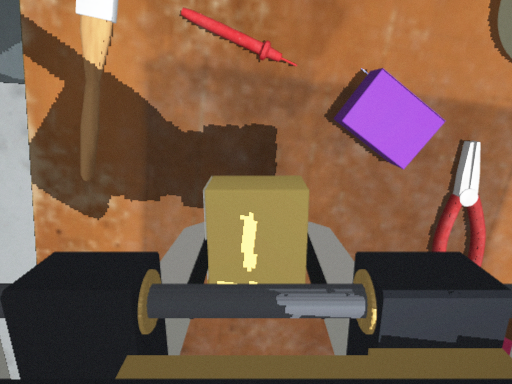

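The wrist view shows the carton held squarely at (256,230), the probe lying at (235,40) with its thin tip at (293,65), and the pliers untouched. I carry the carton to the yellow mark.

>>> arm_command:
  steps:
    - {"dx": 1,"dy": 0.1,"dz": 0,"wx": 0,"wy": 0,"wz": 0}
    - {"dx": 2.5,"dy": 0.1,"dz": 0,"wx": 0,"wy": 0,"wz": 0}
    - {"dx": 3.6,"dy": 0.1,"dz": 0,"wx": 0,"wy": 0,"wz": 0}
    - {"dx": 3.6,"dy": 0.1,"dz": 0,"wx": 0,"wy": 0,"wz": 0}
    - {"dx": 3.6,"dy": 0.1,"dz": 0,"wx": 0,"wy": 0,"wz": 0}
    - {"dx": 3.6,"dy": 0.1,"dz": 0,"wx": 0,"wy": 0,"wz": 0}
    - {"dx": 3.6,"dy": 0.1,"dz": 0,"wx": 0,"wy": 0,"wz": 0}
    - {"dx": 3.6,"dy": 0.1,"dz": 0,"wx": 0,"wy": 0,"wz": 0}
    - {"dx": 3.6,"dy": 0.1,"dz": 0,"wx": 0,"wy": 0,"wz": 0}
    - {"dx": 3.6,"dy": 0.1,"dz": 0,"wx": 0,"wy": 0,"wz": 0}

```text
t: 26.7
tool_pos: [0.4521, 0.1541, 0.1276]
tcp_rot: [-3.138, -0.0, 1.698]
force: [1.2, -0.2, 0.1]
width: 0.536
grasp_force: 25.0
```

>>> arm_command:
  steps:
    - {"dx": 3.6,"dy": 0.1,"dz": 0,"wx": 0,"wy": 0,"wz": 0}
    - {"dx": 3.6,"dy": 0.1,"dz": 0,"wx": 0,"wy": 0,"wz": 0}
    - {"dx": 3.6,"dy": 0.1,"dz": 0,"wx": 0,"wy": 0,"wz": 0}
    - {"dx": 3.6,"dy": 0.1,"dz": 0,"wx": 0,"wy": 0,"wz": 0}
    - {"dx": 3.0,"dy": 0.1,"dz": 0,"wx": 0,"wy": 0,"wz": 0}
    - {"dx": 2.5,"dy": 0.1,"dz": 0,"wx": 0,"wy": 0,"wz": 0}
    - {"dx": 0,"dy": 0,"dz": 3,"wx": 0,"wy": 0,"wz": 0}
    - {"dx": 0,"dy": 0,"dz": 2,"wx": 0,"wy": 0,"wz": 0}
    - {"dx": 0,"dy": 0,"dz": 0,"wx": 0,"wy": 0,"wz": 0}
    - {"dx": 0,"dy": 0,"dz": 0,"wx": 0,"wy": 0,"wz": 0}

```text
t: 27.53
tool_pos: [0.4326, 0.3496, 0.0769]
tcp_rot: [-3.136, 0.002, 1.699]
force: [-0.5, 0.7, 0.1]
width: 0.535
grasp_force: 25.0
```

>>> arm_command:
  steps:
    - {"dx": 0,"dy": 0,"dz": 0,"wx": 0,"wy": 0,"wz": 0}
    - {"dx": 0,"dy": 0,"dz": 0,"wx": 0,"wy": 0,"wz": 0}

```text
t: 27.7
tool_pos: [0.4357, 0.3503, 0.0802]
tcp_rot: [3.14, -0.001, 1.697]
force: [-0.9, -0.1, -0.4]
width: 0.536
grasp_force: 25.0
```

```bash
python3 - <<'E'
from h import *
a=np.radians(97.2);to(*(C+.11*np.array([np.cos(a),np.sin(a)])),.0395,97.2)
E
```

```text
t 27.7 at [0.4357 0.3503 0.0802] yaw 97.3 w 0.536 F [-0.9 -0.1 -0.4] | dx dy dz [-0.12  0.1   4.07] wz 0.1
```

>>> arm_command:
  steps:
    - {"dx": 0,"dy": 0.1,"dz": 2,"wx": 0,"wy": 0,"wz": 0}
    - {"dx": 0,"dy": 0,"dz": 1.3,"wx": 0,"wy": 0,"wz": 0}
    - {"dx": 0,"dy": 0,"dz": 0.5,"wx": 0,"wy": 0,"wz": 0}
    - {"dx": 0,"dy": 0,"dz": 0.2,"wx": 0,"wy": 0,"wz": 0}
    - {"dx": 0,"dy": 0,"dz": 0,"wx": 0,"wy": 0,"wz": 0}
    - {"dx": 0,"dy": 0,"dz": 0,"wx": 0,"wy": 0,"wz": 0}
    - {"dx": 0,"dy": 0,"dz": 0,"wx": 0,"wy": 0,"wz": 0}

```text
t: 28.28
tool_pos: [0.4367, 0.3506, 0.0402]
tcp_rot: [3.14, -0.001, 1.698]
force: [0.2, 0.7, 0.4]
width: 0.535
grasp_force: 25.0
```

>>> arm_command:
  steps:
    - {"dx": 0,"dy": 0,"dz": 0,"wx": 0,"wy": 0,"wz": 0}
    - {"dx": 0,"dy": 0,"dz": 0,"wx": 0,"wy": 0,"wz": 0}
    - {"dx": 0,"dy": 0,"dz": 0,"wx": 0,"wy": 0,"wz": 0}
    - {"dx": 0,"dy": 0,"dz": 0,"wx": 0,"wy": 0,"wz": 0}
    - {"dx": 0,"dy": 0,"dz": 0,"wx": 0,"wy": 0,"wz": 0}
    - {"dx": 0,"dy": 0,"dz": -2,"wx": 0,"wy": 0,"wz": 0}
    - {"dx": 0,"dy": 0,"dz": -3,"wx": 0,"wy": 0,"wz": 0}
    - {"dx": 0,"dy": 0,"dz": -3,"wx": 0,"wy": 0,"wz": 0}
    - {"dx": 0,"dy": 0,"dz": -3,"wx": 0,"wy": 0,"wz": 0}
  jaw: 0.2

```text
t: 29.03
tool_pos: [0.4357, 0.3501, 0.1501]
tcp_rot: [-3.141, 0.0, 1.698]
force: [0.4, 0.5, -0.5]
width: 0.799
grasp_force: 0.0
```

```bash
python3 - <<'E'
from h import *
to(.4415,-.0475,.2,164.5)
c=things()
E
```

```text
t 29.0 at [0.4357 0.3501 0.1501] yaw 97.3 w 0.799 F [ 0.4  0.5 -0.5] | dx dy dz [-39.51  -4.47  -4.97] wz -67.2
probe 86 [ 0.4506 -0.0498] rect [ 0.4513 -0.0491  0.0153  0.0928] 71.37416076660156 pca 163.7
```

>>> arm_command:
  steps:
    - {"dx": -2,"dy": -0.2,"dz": -1.5,"wx": 0,"wy": 0,"wz": 0}
    - {"dx": -3,"dy": -0.2,"dz": -1.5,"wx": 0,"wy": 0,"wz": 0}
    - {"dx": -3.5,"dy": -0.3,"dz": -1,"wx": 0,"wy": 0,"wz": 0}
    - {"dx": -3.6,"dy": -0.3,"dz": -1,"wx": 0,"wy": 0,"wz": 0}
    - {"dx": -3.6,"dy": -0.3,"dz": 0,"wx": 0,"wy": 0,"wz": 0}
    - {"dx": -3.6,"dy": -0.3,"dz": 0,"wx": 0,"wy": 0,"wz": 0}
    - {"dx": -3.6,"dy": -0.3,"dz": 0,"wx": 0,"wy": 0,"wz": 0}
    - {"dx": -3.6,"dy": -0.3,"dz": 0,"wx": 0,"wy": 0,"wz": 0}
    - {"dx": -3.6,"dy": -0.3,"dz": 0,"wx": 0,"wy": 0,"wz": 0}
    - {"dx": -3.6,"dy": -0.3,"dz": 0,"wx": 0,"wy": 0,"wz": 0}

```text
t: 29.92
tool_pos: [0.4507, 0.0108, 0.1992]
tcp_rot: [3.141, 0.0, 1.698]
force: [1.0, -0.7, 0.1]
width: 0.802
grasp_force: 0.0
```

>>> arm_command:
  steps:
    - {"dx": -3.5,"dy": -0.2,"dz": 0,"wx": 0,"wy": 0,"wz": 0}
    - {"dx": -2.8,"dy": -0.2,"dz": 0,"wx": 0,"wy": 0,"wz": 0}
    - {"dx": 0,"dy": 0,"dz": 0,"wx": 0,"wy": 0,"wz": -6.7}
    - {"dx": 0,"dy": 0,"dz": 0,"wx": 0,"wy": 0,"wz": -6.7}
    - {"dx": 0,"dy": 0,"dz": 0,"wx": 0,"wy": 0,"wz": -6.7}
    - {"dx": 0,"dy": 0,"dz": 0,"wx": 0,"wy": 0,"wz": -6.7}
    - {"dx": 0,"dy": 0,"dz": 0,"wx": 0,"wy": 0,"wz": -6.7}
    - {"dx": 0,"dy": 0,"dz": 0,"wx": 0,"wy": 0,"wz": -6.7}
    - {"dx": 0,"dy": 0,"dz": 0,"wx": 0,"wy": 0,"wz": -6.7}
    - {"dx": 0,"dy": 0,"dz": 0,"wx": 0,"wy": 0,"wz": -6.7}

```text
t: 30.75
tool_pos: [0.455, -0.0505, 0.199]
tcp_rot: [3.142, -0.0, 2.639]
force: [0.3, 0.1, 0.6]
width: 0.805
grasp_force: 0.0
```

>>> arm_command:
  steps:
    - {"dx": 0,"dy": 0,"dz": 0,"wx": 0,"wy": 0,"wz": -6.7}
    - {"dx": 0,"dy": 0,"dz": 0,"wx": 0,"wy": 0,"wz": -6.7}
    - {"dx": 0,"dy": 0,"dz": 0,"wx": 0,"wy": 0,"wz": 0}
    - {"dx": 0,"dy": 0,"dz": 0,"wx": 0,"wy": 0,"wz": 0}
  jaw: 0.4

```text
t: 31.08
tool_pos: [0.455, -0.0505, 0.1991]
tcp_rot: [3.142, 0.0, 2.864]
force: [-0.0, 0.4, 0.2]
width: 0.612
grasp_force: 0.0
```

```bash
python3 - <<'E'
from h import *
c=cap('wrist','w8')
for p in near(c,comps(hue(c,170,8,120),60),.008,(.455,-.05),.06):
    print('probe',len(p),p.min(0),p.max(0),*fit(c,p,.008)); w=ray(c,p,.008)[:,:2]; print(w[w[:,0].argmin()],w[w[:,0].argmax()],w[[w[:,0].argmin(),w[:,0].argmax()]].mean(0))
to(.456,-.051,.008,164.3)
c=cap('top'); 
for p in near(c,comps(hue(c,18,34,100),20),.06,C+[-.013,.11],.05): print('yel',len(p),fit(c,p,.06), np.degrees(np.arctan2(*(fit(c,p,.06)[0]-C)[::-1])).round(1))
for p in near(c,comps(hue(c,45,85,70,40),4),.03,C,.19): print('green',len(p),np.degrees(np.arctan2(*(fit(c,p,.03)[0]-C)[::-1])).round(1))
for p in near(c,comps(hue(c,172,8,120),4),.03,C+[0.01,-.11],.04): print('red',len(p),fit(c,p,.03)[0], np.degrees(np.arctan2(*(fit(c,p,.03)[0]-C)[::-1])).round(1))
E
```

```text
probe 708 [251 124] [264 212] [ 0.4532 -0.0492] rect [ 0.4571 -0.0511  0.0151  0.1023] 74.45649719238281 pca -16.3
[ 0.40746625 -0.03862852] [ 0.50651315 -0.06443384] [ 0.4569897  -0.05153118]
t 31.1 at [ 0.455  -0.0505  0.1991] yaw 164.1 w 0.604 F [-0.2  0.2  0.7] | dx dy dz [-0.11 -0.02 19.11] wz -0.2
yel 281 (array([0.4349, 0.3451]), 'rect', array([0.4359, 0.3471, 0.0824, 0.0738]), 54.94424819946289, 'pca', np.float64(-83.9)) 98.6
green 13 -128.6
red 9 [0.4617 0.1323] -84.2
red 5 [0.4654 0.1073] -83.7
```

View pics/w8.png

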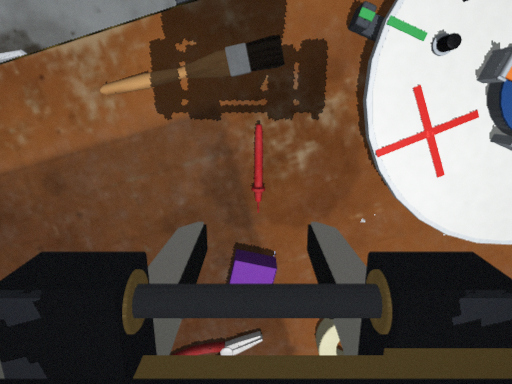

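The wrist view shows the probe vertical at (258,165), in line with the tool, and the red cross at (428,133). I descend and grip.

>>> arm_command:
  steps:
    - {"dx": 0,"dy": 0,"dz": 3,"wx": 0,"wy": 0,"wz": 0}
    - {"dx": 0,"dy": 0,"dz": 3,"wx": 0,"wy": 0,"wz": 0}
    - {"dx": 0,"dy": 0,"dz": 3,"wx": 0,"wy": 0,"wz": 0}
    - {"dx": 0,"dy": 0,"dz": 3,"wx": 0,"wy": 0,"wz": 0}
    - {"dx": 0,"dy": 0,"dz": 3,"wx": 0,"wy": 0,"wz": 0}
    - {"dx": 0,"dy": 0,"dz": 2.5,"wx": 0,"wy": 0,"wz": 0}
    - {"dx": 0,"dy": 0,"dz": 1.4,"wx": 0,"wy": 0,"wz": 0}
    - {"dx": 0,"dy": 0,"dz": 0.4,"wx": 0,"wy": 0,"wz": 0}
    - {"dx": 0,"dy": 0,"dz": 0,"wx": 0,"wy": 0,"wz": 0}
    - {"dx": 0,"dy": 0,"dz": 0,"wx": 0,"wy": 0,"wz": 0}

```text
t: 32.02
tool_pos: [0.4556, -0.0507, 0.0067]
tcp_rot: [-3.142, 0.001, 2.867]
force: [0.2, 0.2, 0.4]
width: 0.6
grasp_force: 0.0
```

>>> arm_command:
  steps:
    - {"dx": 0,"dy": 0,"dz": 0,"wx": 0,"wy": 0,"wz": 0}
    - {"dx": 0,"dy": 0,"dz": 0,"wx": 0,"wy": 0,"wz": 0}
    - {"dx": 0,"dy": 0,"dz": 0,"wx": 0,"wy": 0,"wz": 0}
    - {"dx": 0,"dy": 0,"dz": 0,"wx": 0,"wy": 0,"wz": 0}
    - {"dx": 0,"dy": 0,"dz": 0,"wx": 0,"wy": 0,"wz": 0}
    - {"dx": 0,"dy": 0,"dz": 0,"wx": 0,"wy": 0,"wz": 0}
    - {"dx": 0,"dy": 0,"dz": 0,"wx": 0,"wy": 0,"wz": 0}
    - {"dx": 0,"dy": 0,"dz": 0,"wx": 0,"wy": 0,"wz": 0}
    - {"dx": 0,"dy": 0,"dz": 0,"wx": 0,"wy": 0,"wz": 0}
    - {"dx": 0,"dy": 0,"dz": 0,"wx": 0,"wy": 0,"wz": 0}
  jaw: 1
  newtons: 30

```text
t: 32.85
tool_pos: [0.4552, -0.0505, 0.0063]
tcp_rot: [3.142, 0.0, 2.867]
force: [-0.9, 0.6, 4.3]
width: 0.163
grasp_force: 30.0
```

>>> arm_command:
  steps:
    - {"dx": 0,"dy": 0,"dz": -1,"wx": 0,"wy": 0,"wz": 0}
    - {"dx": 0,"dy": 0,"dz": -2.5,"wx": 0,"wy": 0,"wz": 0}
    - {"dx": 0,"dy": 0,"dz": -3,"wx": 0,"wy": 0,"wz": 0}
    - {"dx": 0,"dy": 0,"dz": -3,"wx": 0,"wy": 0,"wz": 0}
    - {"dx": 0,"dy": 0,"dz": 0,"wx": 0,"wy": 0,"wz": 6.8}
    - {"dx": 0,"dy": 0,"dz": 0,"wx": 0,"wy": 0,"wz": 6.8}
    - {"dx": 0,"dy": 0,"dz": 0,"wx": 0,"wy": 0,"wz": 6.8}
    - {"dx": 0,"dy": 0,"dz": 0,"wx": 0,"wy": 0,"wz": 6.8}
    - {"dx": 0,"dy": 0,"dz": 0,"wx": 0,"wy": 0,"wz": 6.8}
    - {"dx": 0,"dy": 0,"dz": 0,"wx": 0,"wy": 0,"wz": 6.8}

```text
t: 33.68
tool_pos: [0.4548, -0.0505, 0.1009]
tcp_rot: [-3.141, -0.0, 2.149]
force: [-0.0, -0.3, -0.3]
width: 0.169
grasp_force: 30.0
```

>>> arm_command:
  steps:
    - {"dx": 0,"dy": 0,"dz": 0,"wx": 0,"wy": 0,"wz": 6.8}
    - {"dx": 0,"dy": 0,"dz": 0,"wx": 0,"wy": 0,"wz": 6.8}
    - {"dx": 0,"dy": 0,"dz": 0,"wx": 0,"wy": 0,"wz": 6.8}
    - {"dx": 0,"dy": 0,"dz": 0,"wx": 0,"wy": 0,"wz": 6.4}
    - {"dx": 2,"dy": 0.4,"dz": 0,"wx": 0,"wy": 0,"wz": 0}
    - {"dx": 3.5,"dy": 0.5,"dz": 0,"wx": 0,"wy": 0,"wz": 0}
    - {"dx": 3.5,"dy": 0.5,"dz": 0,"wx": 0,"wy": 0,"wz": 0}
    - {"dx": 3.5,"dy": 0.6,"dz": 0,"wx": 0,"wy": 0,"wz": 0}
    - {"dx": 3.4,"dy": 0.6,"dz": 0,"wx": 0,"wy": 0,"wz": 0}
    - {"dx": 2,"dy": 0.3,"dz": 0,"wx": 0,"wy": 0,"wz": 0}

```text
t: 34.52
tool_pos: [0.4626, 0.1335, 0.101]
tcp_rot: [-3.141, -0.001, 1.689]
force: [-0.5, 0.5, -1.1]
width: 0.17
grasp_force: 30.0
```

>>> arm_command:
  steps:
    - {"dx": 0,"dy": 0,"dz": 2,"wx": 0,"wy": 0,"wz": 0}
    - {"dx": 0,"dy": 0,"dz": 1,"wx": 0,"wy": 0,"wz": 0}
    - {"dx": 0,"dy": 0,"dz": 0,"wx": 0,"wy": 0,"wz": 0}
    - {"dx": 0,"dy": 0,"dz": 0,"wx": 0,"wy": 0,"wz": 0}
    - {"dx": 0,"dy": 0,"dz": 0,"wx": 0,"wy": 0,"wz": 0}

```text
t: 34.93
tool_pos: [0.4632, 0.1299, 0.0713]
tcp_rot: [-3.141, 0.0, 1.686]
force: [0.7, 0.5, 0.2]
width: 0.168
grasp_force: 30.0
```

```bash
python3 - <<'E'
from h import *
rad(-83.4,.1085,.037,96.6)
c=cap('wrist','w9'); C2=C+.11*np.array([np.cos(np.radians(-83.4)),np.sin(np.radians(-83.4))])
for p in near(c,comps(hue(c,170,8,110),60),.07,C2,.08): print('red',len(p),p.min(0),p.max(0),*fit(c,p,.075))
E
```

```text
t 34.9 at [0.4632 0.1299 0.0713] yaw 96.6 w 0.168 F [0.7 0.5 0.2] | dx dy dz [0.25 0.03 3.43] wz 0.0
red 1504 [185 134] [265 214] [0.4497 0.158 ] rect [0.4501 0.1569 0.0593 0.0293] 52.12047576904297 pca -125.4
red 721 [265 204] [331 216] [0.4829 0.1498] rect [0.483  0.1493 0.0352 0.0068] 7.036574840545654 pca 6.8
red 482 [245 208] [263 282] [0.4633 0.125 ] rect [0.4632 0.1252 0.0096 0.0449] 2.6062228679656982 pca -84.1
```

View pics/w9.png

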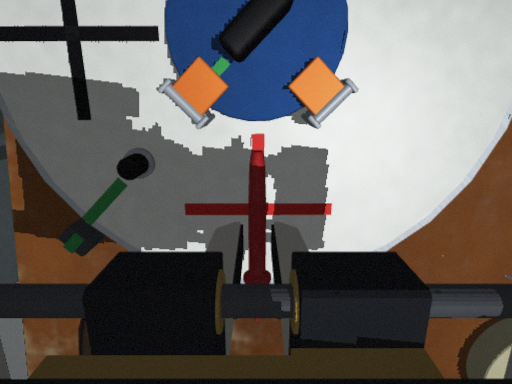

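The wrist view shows the probe at (258,210), lying along the red stripe and centred near the crossbar. Clips 1 and 2 are flat. I lower, release and lift.

>>> arm_command:
  steps:
    - {"dx": 0.2,"dy": 0,"dz": 1.5,"wx": 0,"wy": 0,"wz": 0}
    - {"dx": 0,"dy": 0,"dz": 1.2,"wx": 0,"wy": 0,"wz": 0}
    - {"dx": 0,"dy": 0,"dz": 0.5,"wx": 0,"wy": 0,"wz": 0}
    - {"dx": 0,"dy": 0,"dz": 0.2,"wx": 0,"wy": 0,"wz": 0}
    - {"dx": 0,"dy": 0,"dz": 0,"wx": 0,"wy": 0,"wz": 0}
    - {"dx": 0,"dy": 0,"dz": 0,"wx": 0,"wy": 0,"wz": 0}
    - {"dx": 0,"dy": 0,"dz": 0,"wx": 0,"wy": 0,"wz": 0}

```text
t: 35.57
tool_pos: [0.4634, 0.1325, 0.0378]
tcp_rot: [3.14, 0.0, 1.687]
force: [-0.3, -0.2, 0.3]
width: 0.17
grasp_force: 30.0
```

>>> arm_command:
  steps:
    - {"dx": 0,"dy": 0,"dz": 0,"wx": 0,"wy": 0,"wz": 0}
    - {"dx": 0,"dy": 0,"dz": 0,"wx": 0,"wy": 0,"wz": 0}
    - {"dx": 0,"dy": 0,"dz": 0,"wx": 0,"wy": 0,"wz": 0}
    - {"dx": 0,"dy": 0,"dz": 0,"wx": 0,"wy": 0,"wz": 0}
    - {"dx": 0,"dy": 0,"dz": -2,"wx": 0,"wy": 0,"wz": 0}
    - {"dx": 0,"dy": 0,"dz": -3,"wx": 0,"wy": 0,"wz": 0}
    - {"dx": 0,"dy": 0,"dz": -3,"wx": 0,"wy": 0,"wz": 0}
    - {"dx": 0,"dy": 0,"dz": -3,"wx": 0,"wy": 0,"wz": 0}
  jaw: 0.6

```text
t: 36.23
tool_pos: [0.4623, 0.1326, 0.1482]
tcp_rot: [-3.141, -0.0, 1.688]
force: [0.2, -0.3, 0.8]
width: 0.399
grasp_force: 0.0
```

>>> arm_command:
  steps:
    - {"dx": -3,"dy": 0,"dz": -1,"wx": 0,"wy": 0,"wz": 0}
    - {"dx": -3.5,"dy": 0,"dz": -1,"wx": 0,"wy": 0,"wz": 0}
    - {"dx": -3.5,"dy": 0,"dz": -1,"wx": 0,"wy": 0,"wz": 0}
    - {"dx": -3.5,"dy": 0,"dz": -1,"wx": 0,"wy": 0,"wz": 0}
    - {"dx": -3.5,"dy": 0,"dz": -1,"wx": 0,"wy": 0,"wz": 0}
    - {"dx": -3.5,"dy": 0,"dz": -1,"wx": 0,"wy": 0,"wz": 0}
    - {"dx": -3,"dy": 0,"dz": 0,"wx": 0,"wy": 0,"wz": 0}
    - {"dx": 0,"dy": 0,"dz": 0,"wx": 0,"wy": 0,"wz": 0}
    - {"dx": 0,"dy": 0,"dz": 0,"wx": 0,"wy": 0,"wz": 0}
    - {"dx": 0,"dy": 0,"dz": 0,"wx": 0,"wy": 0,"wz": 0}

```text
t: 37.07
tool_pos: [0.4897, -0.1002, 0.2068]
tcp_rot: [-3.141, -0.001, 1.687]
force: [-0.2, 1.6, 0.7]
width: 0.399
grasp_force: 0.0
```

```bash
python3 - <<'E'
from h import *
c=cap('top')
def loc(w,az): 
    a=np.radians(az); d=w-C; return (np.array([d@[np.cos(a),np.sin(a)]-.11, d@[-np.sin(a),np.cos(a)]])*1000).round(1)
for nm,mk,z,xy,az in [('yel',hue(c,18,34,90),.06,C+[-.013,.11],96.8),('red',hue(c,172,8,110),.038,C+[0.01,-.11],-83.2)]:
    for p in near(c,comps(mk,15),z,xy,.06):
        f=fit(c,p,z); print(nm,len(p),f,'loc mean',loc(f[0],az),'rect',loc(f[2][:2],az))
for p in near(c,comps(hue(c,45,85,70,40),4),.03,C,.19): print('green',len(p),np.degrees(np.arctan2(*(fit(c,p,.03)[0]-C)[::-1])).round(1))
A=cv2.resize(c['frame'][155:260,130:235,::-1],(560,560),interpolation=3); 
s=cap('scene'); B=cv2.resize(s['frame'][125:240,100:240,::-1],(240,200),interpolation=3)
W=np.zeros((560,800,3),np.uint8); W[:,:560]=A; W[:200,560:]=B; cv2.imwrite('pics/end.png',W)
E
```

```text
yel 299 (array([0.435 , 0.3453]), 'rect', array([0.4335, 0.3463, 0.0748, 0.0833]), 45.58342742919922, 'pca', np.float64(-82.6)) loc mean [-3.8  3.1] rect [-2.6  4.5]
red 48 (array([0.4642, 0.1308]), 'rect', array([0.4613, 0.1341, 0.0495, 0.0592]), 45.236907958984375, 'pca', np.float64(-83.1)) loc mean [0.2 0.5] rect [-3.4 -2. ]
green 13 -128.6
green 15 -127.4
```

View pics/end.png

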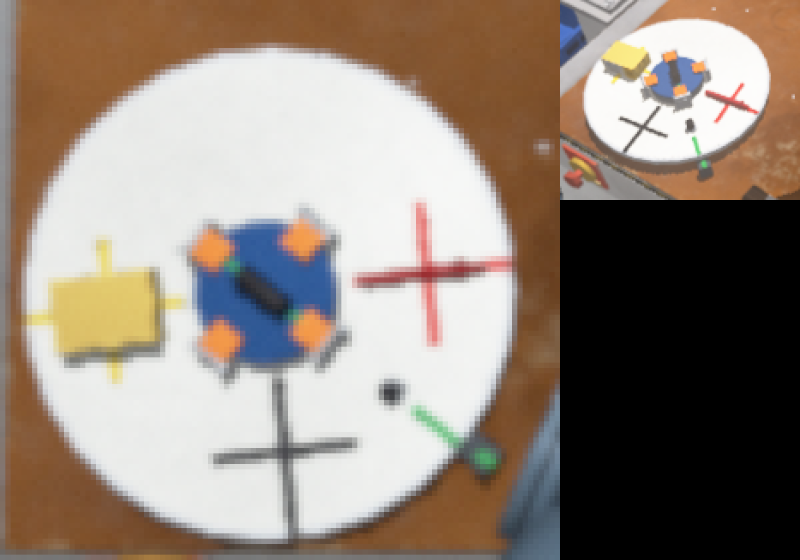

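The final view shows the carton centred on the yellow cross, the probe on the red stripe, four clips flat, and the line at the pointer. I hand in.

```bash
python3 -c "
from h import *
print(workorder.sign_off())"
```

```text
the job is handed in; nothing more can be done
None
```

The job is handed in (no verdict was returned). The last camera views showed the lid home with its bar on the green line, all four clips flat, the yellow carton and red probe on their marks, and the turntable at its pointer. I placed no pendant: the only dark button unit in view lay beyond the hammer and out of reach, so I took the pendant as absent.

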